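Wind a router bit up to the set-up block with the lift crank

ROBOT

A 6-joint arm with a two-finger parallel gripper is mounted at the origin on the work surface. World frame = base frame: x ahead of the robot, y to its left, z up, the work surface at z = 0. Lengths are in m, angles in rad, forces in N, time in s.
With the tool pointing down it reaches from about 0.35 to 0.925 m from the base axis. Payload 6.4 kg.
Tool frame: the origin (TCP) lies on the centre line of the jaws, within the pads' length; the fingertips stand 14 mm ahead of it and the grasp point (between the pads) lies 5 mm behind it; z points along the fingers, y is the direction in which the jaws open and shut (so a half turn about z gives the same grasp; the last joint's range is limited). The gripper opens to 94 mm and grips with 3 to 60 N. Pads are 16 mm wide; open, the fingers measure 119 mm over their backs; the gripper's body (75 mm by 177 mm) begins 78 mm behind the grasp point.
Start: joints at [-1.407, 0.245, 1.558, -0, 1.339, -0.174], TCP at [0.215, -0.613, 0.219] pointing down, gripper open.
Joint ranges: [-3.13, 3.13], [-1.02, 2.26], [0.13, 2.54], [-0.95, 4.09], [0.21, 2.88], [-2.74, 2.74]. Speed limits (rad/s): [2.57, 2.57, 3.14, 3.14, 3.14, 3.14].

INTERFACE

Orientations are given as a unit quaternion [x, y, z, w].
In Python, from plant import r gives the robot as it stands.
- The arm moves only by the shell command python3 -m inch 'ROWS' [FORCE]. ROWS is a JSON object of lists of equal length, an entry for each row: "rot": the turn, a rotation vector about the tool's x, y, z in degrees, a list of three; "travel": the shift along the tool's x, y, z in cm, a list of three; "gripper": the closure, from 0 (fully open) to 1 (shut). In form: {"rot": [[rx, ry, rz], ...], "travel": [[dx, dy, dz], ...], "gripper": [gripper, ...]}. A call has 1 to 12 rows; each row is the pose to reach, as a shift and turn from the pose commanded when the call began, along the tool's axes at that moment; what a row does not reach only later rows make up. A row lasts 1/12 s, in which the tool goes at most 41.7 mm and 7.16 degrees, less where a joint would pass 70% of its speed; a pose out of reach is approached as far as the arm can. A call with a gripper value outside its range is refused whole. The fingers move at their own pace and stop on an object; FORCE is the grip in N (left out, the last holds). Time passes only in rows, so rows that repeat a pose let the fingers close. It gives the time, the measured TCP pose, the force and the opening at its end, in the units of the state.
- r.get_obs(): the state, without advancing time (a new reading comes with each control period).
- r.read_camera(name): name is "scene" or "top"; returns a dict with "color" (400x640x3 uint8, red, green, blue), "range_z" (400x640 float32, m along the optical axis (not along the pixel's ray), 0 where there is no reading), "intrinsics" (3x3 intrinsics, pixels), "R" (3x3) and "t" (3): a world point X has camera coordinates R X + t. Camera axes: x right, y down, z forward; pixel columns grow to the right and rows downward; lengths in m; the calibration is good to about 2 mm. A picture is of the moment at which its call begins.
- r.sign_off(): hands the job in, once; it reports no verdict.
The state is a dict: "clock": time; "joint_positions": joint angles; "joint_velocities": joint speeds; "effort": joint torques, N m; "ee_pos": TCP position; "eef_rot": TCP orientation; "contact_force": force on the tool from outside, world axes, zero at the start; "torque": the same for the moment, N m; "finger_gap": finger opening in m.
Only numpy, scipy, OpenCV 4.12 (cv2) and the standard library are available. Lean on these libraries where they do the work, as an engineer would, in place of code of your own. Each camera call takes 0.05 s, during which the arm holds its last target.

TASK

Set the router bit's height: take the crank out of its wooden rack, lower it through the hole in the router plate and turn it gently until it drops fully onto the square end of the lift screw, without forcing it, then wind the bit up with it until its top is level with the top of the brass block standing beside it. Then lift the crank off and stand it back in its hole in the rack; do not touch the bit, and leave the block and the other things where they are.

Things in the scene. Friction and masses are not known exactly. Their poses are not given: they have to be found in the camera images.
- crank_hub (a point): centre, half-way up, of the steel crank's upright round hub: 22 mm in diameter, 34 mm tall, on the socket's axis, 80 mm above the socket's mouth. z is up, x points along the flat arm to the knob. The arm, 22 mm wide, 10 mm thick, lies right under the hub, 53 to 63 mm above the mouth. Mass about 0.4 kg. Pinching the hub across the arm keeps the fingers clear of arm and knob
- knob (a point): centre of the black ball knob at the end of the crank's arm: 28 mm in diameter, on an upright spindle (10 mm, with a 16 mm neck) 70 mm from the hub's axis, 92 mm above the socket's mouth, 29 mm above the arm's upper face. It spins freely on its spindle, so it can be held while it is led round in a circle; its own yaw means nothing
- crank_socket (a point): centre of the mouth (lower end) of the crank's socket: round tube 27 mm outside, 53 mm long, with a square hole 15.4 mm wide and 29 mm deep that opens downward, sides parallel to the crank's x and y. Axes as the hub's
- crank_hole (a point): centre, at the plate's upper face, of the round 30 mm hole in the aluminium router plate through which the crank goes onto the lift screw. The plate lies 45 mm above the bench. Axes of the router table: z up, y along the fence, x from the robot's side to the fence
- screw_end (a point): centre of the upper end of the square part of the lift screw, 11 mm below the plate's top in the hole: 14 mm square, with a tapered nose 5 mm tall and 13 mm wide at its foot above. This point does not turn with the screw; how the square stands is not told and varies. Askew, the socket rests on its corners, mouth at this point; within 5 degrees of a match (every 90) it goes down 24 mm more
- bit_tip (a point): centre of the top of the straight router bit, 16 mm in diameter, in the middle of the plate, 107 mm from the crank hole; 9 to 14 mm above the plate at first. It moves only up and down by the lift screw: 5 mm up for each turn clockwise seen from above. The screw is stiff (0.18 N m, about 3 N at the knob) and stays where it is left; the socket has some 5 degrees of play on it either way
- block_top (a point): centre of the upper face of the brass set-up block, 20 x 45 mm and 20 mm high, that stands on the plate beside the bit
- rack_hole (a point): centre, at the upper face, of the crank's hole in the wooden rack block (170 x 70 mm, 67 mm high, on the bench): 32 mm in diameter, 61 mm deep. x runs along the block. The crank stands in it with its arm resting flat on the block, socket mouth 53 mm below this point; best with the arm along +x, as found. Two small bits stand up to 28 mm out of the block 108 mm along +x
- router_table: router table top that lies on the bench: 400 x 440 mm, 45 mm high, fixed; origin under the bit, at bench height. A fence 62 mm high stands on it 121 mm beyond the bit; nothing on it moves but the lift, the block, the spanner and the pencil
- crank: the whole crank; origin at the centre of the socket's mouth. Fully down on the screw the mouth is 24 mm below screw_end; let go there, the crank leans in its play towards the knob by up to 5 degrees, so that the knob stands up to 7 mm farther from the axis, and lower, than it would upright
- push_block: wooden push block lying on the bench, 90 x 150 mm, 46 mm high; origin under its centre
- spanner: flat steel collet spanner, 150 mm long, lying on the left part of the router table; origin under its centre
- pencil: flat red carpenter's pencil, 140 mm long, lying on the right border of the router table; origin under its middle
- glue: white bottle with an orange cap, 60 mm in diameter, 170 mm tall; origin under its centre
- finish_tin: tin with a paper label, 84 mm in diameter, 110 mm tall; origin under its centre
- offcut: board offcut lying on the bench, 60 x 140 mm, 22 mm thick; origin under its centre
- bit: the bit with its collet and motor, which hangs below; same axis as bit_tip
There are look-alikes about, which are no part of the job. Leave any pink or red look-alike of the crank alone.

How it is judged:
On the way, in this order (a step that is already met when the one before it is completed fails the run):
1. the crank is fully down on the square of the lift screw (z of crank_socket in the frame of screw_end below -0.018 m and horizontal distance between crank_socket and screw_end below 0.004 m and angle between the z axis of crank_socket and the z axis of screw_end, either way round below 0.12 rad), for 0.2 s.
2. with the crank on the screw, the bit's top is level with the block's (within 1.5 mm) (all of step 1 and z of bit_tip in the frame of block_top between -0.0015 and 0.0015 m), for 0.3 s.
At the end, for the whole second after the job is handed in: The bit's top is within 1.5 mm of the height of the set-up block's top, and the crank stands upright in its rack hole, socket mouth at least 49 mm deep and within 6 mm of the hole's axis, at rest and released (z of bit_tip in the frame of block_top between -0.0015 and 0.0015 m and horizontal distance between crank_socket and rack_hole below 0.006 m and z of crank_socket in the frame of rack_hole below -0.049 m and angle between crank_socket's own z axis and vertical below 0.1 rad and linear speed of crank below 0.02 m/s); the robot touches nothing.
It fails at once if the crank is forced down: more than 45 N on the screw and plate while it is not yet down on the square (contact force between crank and router_table above 45 N and z of crank_socket in the frame of screw_end above -0.004 m).
It fails at once if the crank is forced sideways in winding: its contact forces on the screw and plate add up to more than 100 N (smooth winding makes about 50) (contact force between crank and router_table above 100 N).
It fails at once if the router bit is touched (contact force between anything else and bit above 3 N).
It fails at once if the set-up block is shifted more than 5 mm (distance of block_top from where it was at the start of the episode above 0.005 m).
It fails at once if another thing is shifted more than 15 mm (distance of any of push_block, spanner, pencil, glue, finish_tin, offcut from where it was at the start of the episode above 0.015 m).
It also fails if it takes over 72 s, if anything falls off the work surface, if the arm or the gripper's body presses on something with over 40 N, if the wrist force passes 120 N, or if a joint passes its speed limit or range.

## Working session

There is one attempt and no reset: what is moved stays moved. The work goes in short steps, Python scripts to look and compute and a shell command to move; the robot and the scene stay as the last step left them, time stands still between calls to the robot, and variables do not carry over. Pictures are saved under pics/ and viewed, and the job is handed in when it is done.

```bash
ls; mkdir -p pics; cat > h.py <<'E'
import numpy as np, cv2
from plant import r
def shot(n,tag):
    c=r.read_camera(n); np.savez(f'pics/{tag}.npz',**{k:np.asarray(v) for k,v in c.items()})
    cv2.imwrite(f'pics/{tag}.png',c['color'][:,:,::-1]); return c
def load(tag): return dict(np.load(f'pics/{tag}.npz'))
def ray(c,u,v,z):
    d=c['R'].T@(np.linalg.inv(c['intrinsics'])@np.array([u,v,1.])); o=-c['R'].T@c['t']
    return o+d*(z-o[2])/d[2]
def proj(c,X):
    p=c['intrinsics']@(c['R']@np.asarray(X,float)+c['t']); return p[:2]/p[2]
def cloud(c):
    v,u=np.mgrid[0:400,0:640]; z=c['range_z']
    P=np.stack([u,v,np.ones_like(u)],-1)@np.linalg.inv(c['intrinsics']).T*z[...,None]
    W=(P-c['t'])@c['R']; W[z==0]=np.nan; return W
E
python3 - <<'E'
from h import *
for n in('scene','top'):
    c=shot(n,n+'0'); print(n,-c['R'].T@c['t'],c['intrinsics'][0],c['R'][2])
print(r.get_obs())
E
```

```text
pics
scene [ 1.29530748 -0.08507543  1.20115375] [491.97338728   0.         316.20235957] [-0.57174115  0.09037458 -0.81544128]
top [0.45415329 0.06182309 1.21555864] [399.14957871   0.         327.62360134] [ 0.05468014 -0.01461047 -0.99839702]
{'clock': 0.1, 'joint_positions': array([-1.40711445e+00,  2.45702926e-01,  1.55885349e+00, -1.97890752e-05,
        1.33869146e+00, -1.74110964e-01]), 'joint_velocities': array([ 0.00067765, -0.00260946, -0.00186967, -0.00049957,  0.00041158,
        0.00092637]), 'effort': array([-8.80702555e-05, -4.16915059e+01, -3.15524876e+01,  6.85782591e-02,
        3.09388165e-02, -5.84677173e-05]), 'ee_pos': array([ 0.21532487, -0.61276929,  0.21850271]), 'eef_rot': array([ 9.85770151e-01,  1.68096769e-01, -5.31158376e-06, -8.27652646e-04]), 'contact_force': array([ 0.17201574, -0.5672268 , -1.17806761]), 'torque': array([0.01392705, 0.00909612, 0.01017805]), 'finger_gap': 0.09409341314999084}
```

View pics/scene0.png

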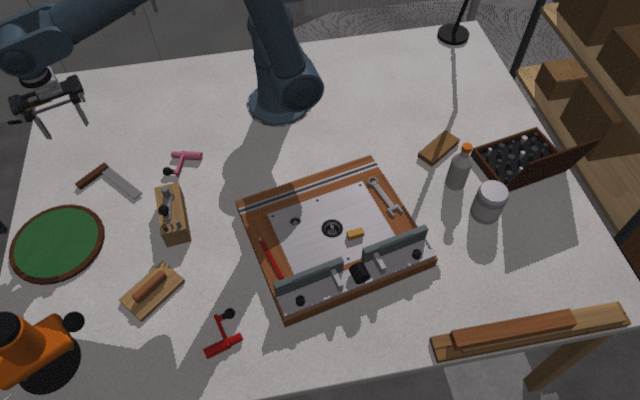

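View pics/top0.png

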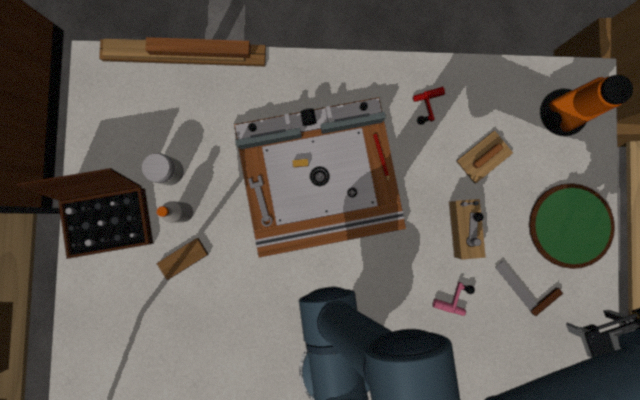

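The scene view shows the rack and crank at about (170,212), the hole at (295,221), the bit at (332,228) and the brass block at (355,233). The top view shows the rack at (468,230), the hole at (352,192) and the bit at (319,176). I'll zoom in on these.

```bash
python3 - <<'E'
from h import *
def crop(tag,x0,y0,w,h,s):
    return cv2.resize(cv2.imread(f'pics/{tag}.png')[y0:y0+h,x0:x0+w],None,fx=s,fy=s,interpolation=cv2.INTER_CUBIC)
a=crop('top0',435,190,66,80,6);b=crop('scene0',145,170,66,80,6)
cv2.imwrite('pics/z1.png',np.hstack([a,b]))
a=crop('top0',280,140,90,66,6);b=crop('scene0',280,200,90,66,4)
cv2.imwrite('pics/z2a.png',a); cv2.imwrite('pics/z2b.png',crop('scene0',280,200,90,66,6))
E
```

```text
(no output)
```

View pics/z1.png

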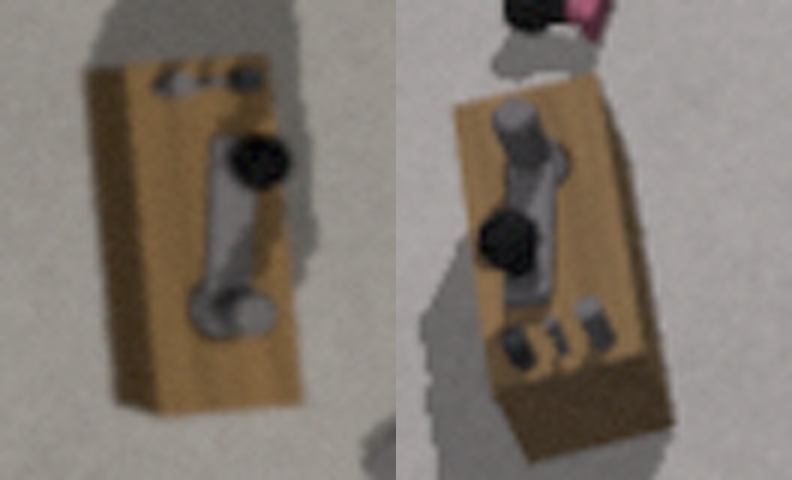

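View pics/z2a.png

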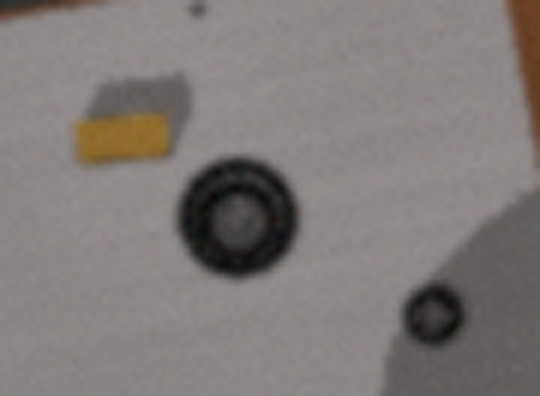

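View pics/z2b.png

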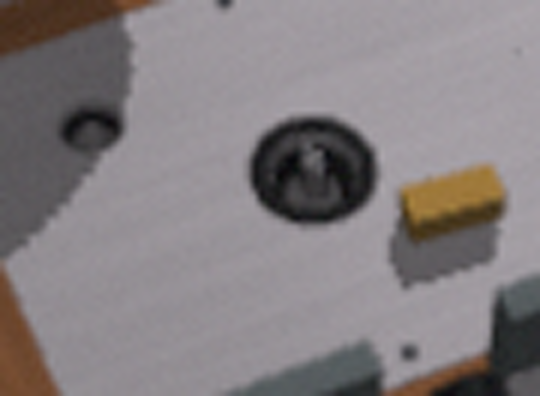

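```bash
cat > tri.py <<'E'
from h import *
def tri(pts):
    A=[];b=[]
    for c,(u,v) in pts:
        d=c['R'].T@(np.linalg.inv(c['intrinsics'])@np.array([u,v,1.])); d/=np.linalg.norm(d); o=-c['R'].T@c['t']
        M=np.eye(3)-np.outer(d,d); A.append(M); b.append(M@o)
    X=np.linalg.solve(sum(A),sum(b)); return X,[np.linalg.norm(M@X-q)*1000 for M,q in zip(A,b)]
E
python3 - <<'E'
from tri import *
S=load('scene0');T=load('top0')
def blob(c,x0,y0,x1,y1,f):
    im=c['color'][y0:y1,x0:x1].astype(int); m=f(im).astype(np.uint8)
    n,l,s,ce=cv2.connectedComponentsWithStats(m); k=1+np.argmax(s[1:,4]); print('area',s[k,4],s[k,:4]+[x0,y0,0,0]); return ce[k]+[x0,y0],l==k
dark=lambda t:(lambda im: im.max(2)<t)
def holeell(c,x0,y0,x1,y1,t):
    ce,m=blob(c,x0,y0,x1,y1,dark(t)); cn,_=cv2.findContours(m.astype(np.uint8),cv2.RETR_EXTERNAL,cv2.CHAIN_APPROX_NONE)
    h=cv2.convexHull(max(cn,key=len)); e=cv2.fitEllipse(h); print(e); return np.array(e[0])+[x0,y0]
hT=holeell(T,344,184,361,200,70);hS=holeell(S,286,213,305,230,62)
print('hole',ray(T,*hT,.045),ray(S,*hS,.045),tri([(T,hT),(S,hS)]))
bT=holeell(T,306,163,333,190,70);bS=holeell(S,318,216,347,241,70)
print('bitopening',ray(T,*bT,.045),ray(S,*bS,.045))
kT,_=blob(T,465,205,490,226,dark(35));kS,_=blob(S,155,200,175,222,dark(35))
print('knob',kT,kS,ray(T,*kT,.106),ray(S,*kS,.106),tri([(T,kT),(S,kS)]))
uT,uS=(476.6,241.6),(164.8,189.3)
print('hubtop',ray(T,*uT,.111),ray(S,*uS,.111),tri([(T,uT),(S,uS)]))
for n,c,x0,y0,x1,y1 in(('T',T,290,155,312,170),('S',S,345,225,366,242)):
    y,m=blob(c,x0,y0,x1,y1,lambda im:(im[...,0]-im[...,2]>60)&(im[...,0]>130)); W=cloud(c)[y0:y1,x0:x1][m]; print('block',y,np.nanmedian(W,0),np.nanpercentile(W[:,2],[10,50,90]),ray(c,*y,.065))
WT=cloud(T);WS=cloud(S)
print('plate z',np.nanmedian(WT[175:200,285:305,2]),np.nanmedian(WS[205:215,320:340,2]))
print((WT[170:182,313:326,2]*1000).round().astype(int)); print((WS[220:237,324:341,2]*1000).round().astype(int))
E
```

```text
area 81 [348 187  10  11]
((8.246355056762695, 8.074747085571289), (9.393095016479492, 10.347699165344238), 27.688261032104492)
area 47 [290 218  10   7]
((8.672616004943848, 7.841483116149902), (6.4693145751953125, 9.992873191833496), 80.39622497558594)
hole [ 0.53060035 -0.02742221  0.045     ] [ 0.53410256 -0.02750627  0.045     ] (array([ 0.53095071, -0.0275254 ,  0.04029654]), [np.float64(0.258506262590134), np.float64(0.25850626259014986)])
area 273 [310 167  19  19]
((13.156911849975586, 12.835904121398926), (18.695865631103516, 19.194002151489258), 23.249784469604492)
area 255 [322 220  20  17]
((13.64835262298584, 12.086097717285156), (17.078092575073242, 20.057390213012695), 89.89863586425781)
bitopening [0.57557396 0.0712897  0.045     ] [0.5774893  0.06975175 0.045     ]
area 60 [474 213   9   8]
area 72 [159 206   9  10]
knob [477.81666667 216.4       ] [163.40277778 210.25      ] [ 0.46905091 -0.37551809  0.106     ] [ 0.4721795  -0.37590314  0.106     ] (array([ 0.46911487, -0.37704199,  0.10195925]), [np.float64(0.06478027908501155), np.float64(0.064780279084913)])
hu
[... 1283 characters left out ...]
43 45 45 40 42  3 56 58 -2  2 -2  0 36 41 42 44 43]
 [44 44 40 37 -3 -1 56 52 50 56  1  4  3 38 42 47 41]
 [43 41  3  2  2  2 52 58 57 56 56  2 -2  2 35 39 49]
 [43 40  1 -1 -1 -1 45 49 55 55 52 -3  6 -4  4 38 46]
 [45  1  4 -1  4  2 40 48 50 49 49  1  2  0 -1 31 43]
 [40  0 -1  3 -2 25 34 43 43 52 46 24  2  5  2  6 45]
 [45 45  3  3 26 26 34 41 39 43 40 27 25  2  3 41 45]
 [46 45  0  2 23 23 25 33 30 37 33 23 24  0  6 47 43]
 [44 45 44  1 24 27 24 25 29 34 29 29 25  4 47 42 46]
 [42 44 43 46 44 26 21 24 25 26 27 25 20 50 45 44 43]
 [41 46 43 49 43 42 40 44 46 45 45 41 46 47 44 42 47]
 [46 44 44 45 41 43 44 42 47 42 44 48 40 43 44 44 46]
 [45 50 44 41 44 43 41 41 45 48 42 43 43 42 46 45 48]]
```

Hub at about (0.401, -0.371), crank yaw about -4°, knob distance 70 mm as expected. Hole at about (0.532, -0.0275), and its distance to the bit comes out at 107.5 mm against the given 107. I'll move above the hub with tool x at 176° yaw, so the wrist has room to turn clockwise later.

```bash
python3 -m inch '{"rot":[[0,0,-6],[0,0,-13],[0,0,-20],[0,0,-27],[0,0,-34],[0,0,-41],[0,0,-48],[0,0,-55],[0,0,-62],[0,0,-69],[0,0,-76],[0,0,-83]],"travel":[[1,-0.6,0],[3,-2,0],[5.5,-3.6,0],[8.5,-5.5,0],[11.5,-7.4,0],[14.5,-9.4,0],[17.5,-11.3,0],[20,-13,0],[22.3,-14.4,0],[24,-15.5,0],[25.2,-16.3,0],[25.7,-16.6,0]],"gripper":[0,0,0,0,0,0,0,0,0,0,0,0]}' 30; python3 -m inch '{"rot":[[0,0,-7],[0,0,-14],[0,0,-21],[0,0,-28],[0,0,-35],[0,0,-42],[0,0,-49],[0,0,-56],[0,0,-63],[0,0,-70],[0,0,-73.5],[0,0,-73.5]],"travel":[[0,0,0],[0,0,0],[0,0,0],[0,0,0],[0,0,0],[0,0,0],[0,0,0],[0,0,0],[0,0,0],[0,0,0],[0,0,0],[0,0,0]],"gripper":[0.2,0.2,0.2,0.2,0.2,0.2,0.2,0.2,0.2,0.2,0.2,0.2]}' 30
cat >> h.py <<'E'
from scipy.spatial.transform import Rotation as Ro
def st():
    o=r.get_obs(); R=Ro.from_quat(o['eef_rot']).as_matrix()
    print('t %.2f pos %s yaw %.1f tilt %.2f gap %.1f F %s M %s j6 %.1f j1 %.1f'%(o['clock'],(o['ee_pos']*1000).round(1),np.degrees(np.arctan2(R[1,0],R[0,0])),np.degrees(np.arccos(-R[2,2])),o['finger_gap']*1000,o['contact_force'].round(1),o['torque'].round(2),np.degrees(o['joint_positions'][5]),np.degrees(o['joint_positions'][0])))
    return o,R
def go(x,y,z,yaw=None):
    o,R=st(); d=R.T@(np.array([x,y,z])-o['ee_pos'])*100; print('travel cm',d.round(2), 'rz', None if yaw is None else -((yaw-np.degrees(np.arctan2(R[1,0],R[0,0]))+180)%360-180))
E
python3 -c "
from h import *
go(.401,-.371,.099,176)"
```

```text
clock: 1.1
ee_pos: [0.4038, -0.3695, 0.219]
eef_rot: [0.624, 0.782, 0.0, -0.0]
contact_force: [-0.2, -0.4, -0.4]
finger_gap: 0.0938
clock: 2.1
ee_pos: [0.4027, -0.3712, 0.219]
eef_rot: [0.036, 0.999, 0.0, -0.0]
contact_force: [0.0, -0.3, -0.2]
finger_gap: 0.0755
t 2.10 pos [ 402.7 -371.2  219. ] yaw 175.9 tilt 0.05 gap 75.5 F [ 0.  -0.3 -0.2] M [ 0.07 -0.1  -0.04] j6 -140.4 j1 -54.5
travel cm [ 0.16  0.   12.  ] rz -0.09493031083954406
```

```bash
python3 -m inch '{"rot":[[0,0,0],[0,0,0],[0,0,0],[0,0,0],[0,0,0],[0,0,0],[0,0,0],[0,0,0]],"travel":[[0.1,0,2],[0.1,0,5],[0.1,0,8],[0.1,0,10.5],[0.1,0,12],[0.1,0,12.6],[0.1,0,12.6],[0.1,0,12.6]],"gripper":[0.2,0.2,0.2,0.2,0.2,0.2,0.2,0.2]}' 30; python3 -c "
from h import *
st();shot('top','top1');shot('scene','scene1')
a=cv2.imread('pics/top1.png')[190:270,435:500];b=cv2.imread('pics/scene1.png')[160:240,135:200]
cv2.imwrite('pics/z3.png',cv2.resize(np.hstack([a,b]),None,fx=6,fy=6,interpolation=2))"
```

```text
clock: 2.77
ee_pos: [0.4022, -0.3718, 0.0941]
eef_rot: [0.037, 0.999, -0.0, 0.0]
contact_force: [0.1, -0.4, 0.5]
finger_gap: 0.0755
t 2.77 pos [ 402.2 -371.8   94.1] yaw 175.8 tilt 0.04 gap 75.5 F [ 0.1 -0.4  0.5] M [ 0.05 -0.11  0.01] j6 -140.4 j1 -54.6
```

View pics/z3.png

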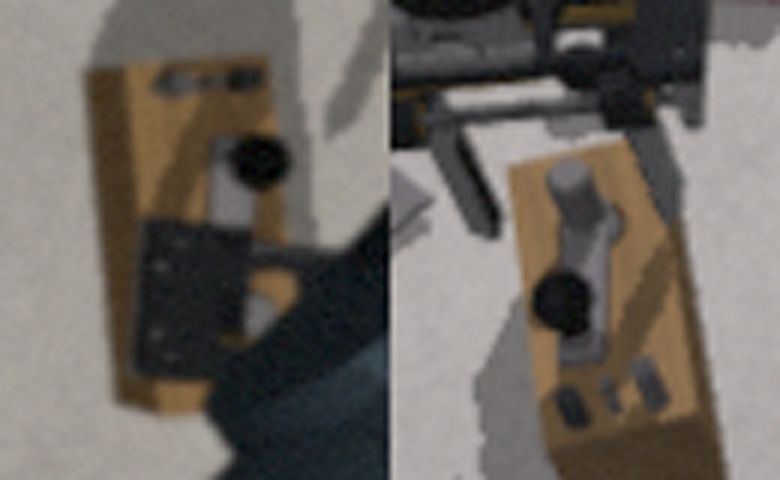

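The fingers stand either side of the hub, with the hub at roughly (572,180) in the zoom. Closing.

```bash
python3 -m inch '{"rot":[[0,0,0],[0,0,0],[0,0,0],[0,0,0],[0,0,0],[0,0,0],[0,0,0],[0,0,0]],"travel":[[0,0,0],[0,0,0],[0,0,0],[0,0,0],[0,0,0],[0,0,0],[0,0,0],[0,0,0]],"gripper":[0.5,0.6,0.7,0.75,0.8,0.8,0.8,0.8]}' 50; python3 -c "
from h import *
st()"
```

```text
clock: 3.53
ee_pos: [0.4019, -0.3714, 0.0934]
eef_rot: [0.036, 0.999, 0.0, -0.0]
contact_force: [-0.7, -0.3, 0.4]
finger_gap: 0.0253
t 3.53 pos [ 401.9 -371.4   93.4] yaw 175.9 tilt 0.01 gap 25.3 F [-0.7 -0.3  0.4] M [-0.01 -0.18  0.  ] j6 -140.5 j1 -54.6
```

```bash
python3 -m inch '{"rot":[[0,0,0],[0,0,0],[0,0,0],[0,0,0]],"travel":[[0,0,0],[0,0,0],[0,0,0],[0,0,0]],"gripper":[0.9,1,1,1]}' 60; python3 -c "
from h import *
st()"
```

```text
clock: 3.87
ee_pos: [0.4018, -0.3717, 0.0935]
eef_rot: [0.036, 0.999, -0.0, -0.0]
contact_force: [-1.0, -2.4, -0.2]
finger_gap: 0.0211
t 3.87 pos [ 401.8 -371.7   93.5] yaw 175.9 tilt 0.04 gap 21.1 F [-1.  -2.4 -0.2] M [-0.29  0.07 -0.02] j6 -140.5 j1 -54.6
```

```bash
python3 -m inch '{"rot":[[0,0,0],[0,0,0],[0,0,0],[0,0,0],[0,0,0],[0,0,0],[0,0,0]],"travel":[[0,0,-0.5],[0,0,-2],[0,0,-4],[0,0,-6],[0,0,-8],[0,0,-9],[0,0,-9]],"gripper":[1,1,1,1,1,1,1]}' 60; python3 -c "
from h import *
go(.532,-.0275,.183)
shot('top','top2');shot('scene','scene2')
a=cv2.imread('pics/top2.png')[190:270,435:500];b=cv2.imread('pics/scene2.png')[140:220,135:200]
cv2.imwrite('pics/z4.png',cv2.resize(np.hstack([a,b]),None,fx=6,fy=6,interpolation=2))"
```

```text
clock: 4.45
ee_pos: [0.4027, -0.3721, 0.1857]
eef_rot: [0.036, 0.999, -0.001, 0.001]
contact_force: [-0.0, -0.5, -4.1]
finger_gap: 0.0211
t 4.45 pos [ 402.7 -372.1  185.7] yaw 175.9 tilt 0.23 gap 21.1 F [-0.  -0.5 -4.1] M [ 0.04 -0.14 -0.05] j6 -140.5 j1 -54.6
travel cm [-10.41  35.31   0.2 ] rz None
```

View pics/z4.png

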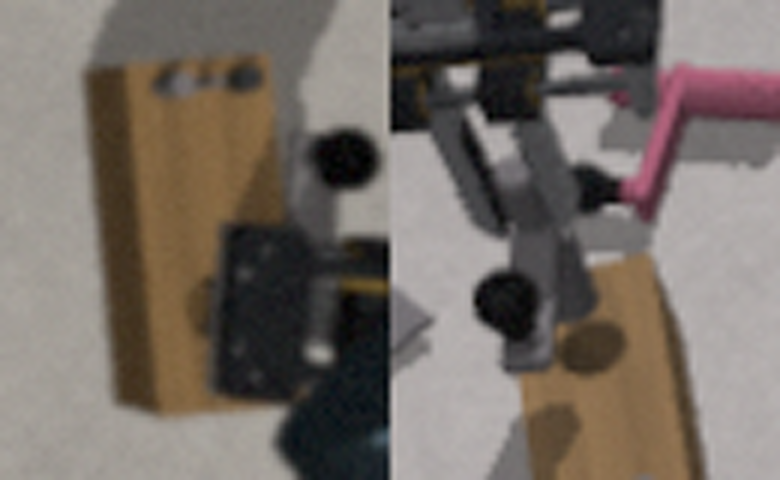

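The crank hangs upright in the grip, and the empty rack hole shows at about scene (168,197). Moving above the plate hole.

```bash
python3 -m inch '{"rot":[[0,0,0],[0,0,0],[0,0,0],[0,0,0],[0,0,0],[0,0,0],[0,0,0],[0,0,0],[0,0,0],[0,0,0],[0,0,0],[0,0,0]],"travel":[[-0.3,1,0],[-0.9,3,0],[-1.8,6,0],[-2.8,9.5,0],[-3.9,13.2,0],[-5,17,0],[-6.1,20.8,0],[-7.3,24.6,0],[-8.4,28.5,0],[-9.3,31.5,0],[-10,34,0],[-10.4,35.3,0]],"gripper":[1,1,1,1,1,1,1,1,1,1,1,1]}' 60;python3 -m inch '{"rot":[[0,0,0],[0,0,0],[0,0,0]],"travel":[[0,0,0],[0,0,0],[0,0,0]],"gripper":[1,1,1]}' 60; python3 -c "
from h import *
go(.532,-.0275,.183)
shot('top','top3');shot('scene','scene3')
S=load('scene2');print('rackhole',ray(S,168.2,197.4,.067))
a=cv2.imread('pics/top3.png')[150:230,310:390];b=cv2.imread('pics/scene3.png')[160:240,250:330]
cv2.imwrite('pics/z5.png',cv2.resize(np.hstack([a,b]),None,fx=5,fy=5,interpolation=2))"
```

```text
clock: 5.55
ee_pos: [0.5303, -0.0228, 0.1815]
eef_rot: [0.035, 0.999, 0.001, -0.002]
contact_force: [0.3, -0.3, -4.1]
finger_gap: 0.0208
clock: 5.8
ee_pos: [0.5303, -0.0269, 0.1824]
eef_rot: [0.036, 0.999, 0.0, -0.001]
contact_force: [-0.1, -0.5, -4.0]
finger_gap: 0.0207
t 5.80 pos [530.3 -26.9 182.4] yaw 175.8 tilt 0.12 gap 20.7 F [-0.1 -0.5 -4. ] M [ 0.08 -0.07  0.02] j6 -101.0 j1 -15.1
travel cm [-0.18 -0.05 -0.06] rz None
rackhole [ 0.39999064 -0.37257602  0.067     ]
```

View pics/z5.png

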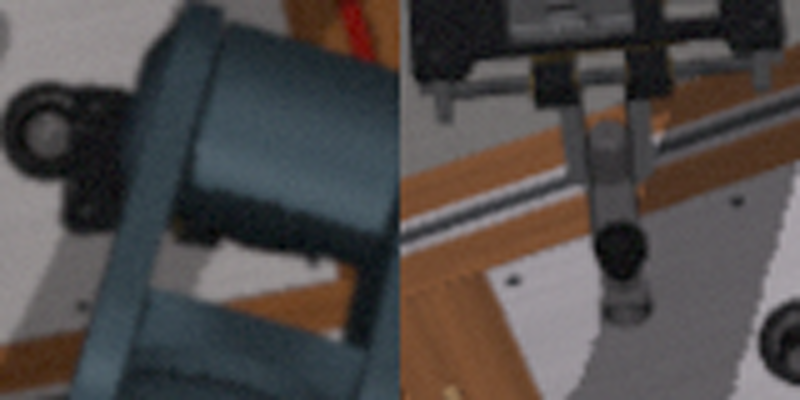

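```bash
python3 -c "
from h import *
S=load('scene3')
cr=lambda x0,y0,w,h:S['color'][y0:y0+h,x0:x0+w,::-1]
cv2.imwrite('pics/z6.png',cv2.resize(cr(275,180,32,50),None,fx=12,fy=12,interpolation=0))
print(ray(S,290.6,186.2,.2), proj(S,[.5303,-.0269,.2]), proj(S,[.6,-.032,.195]))
print((cloud(S)[182:232,291,:]*1000).round()[::2])
"
```

```text
[ 0.52939819 -0.0290692   0.2       ] [291.49051756 186.34552534] [293.81086931 209.78997995]
[[395. -17.  45.]
 [522. -27. 199.]
 [529. -28. 200.]
 [532. -29. 196.]
 [538. -30. 195.]
 [539. -30. 188.]
 [536. -31. 176.]
 [534. -31. 164.]
 [542. -32. 166.]
 [550. -33. 169.]
 [559. -34. 172.]
 [561. -35. 166.]
 [596. -38. 208.]
 [601. -39. 206.]
 [605. -39. 204.]
 [607. -40. 198.]
 [590. -39. 164.]
 [596. -40. 164.]
 [601. -41. 163.]
 [605. -42. 160.]
 [508. -36.   2.]
 [541. -39.  43.]
 [548. -40.  43.]
 [555. -41.  44.]
 [560. -42.  41.]]
```

View pics/z6.png

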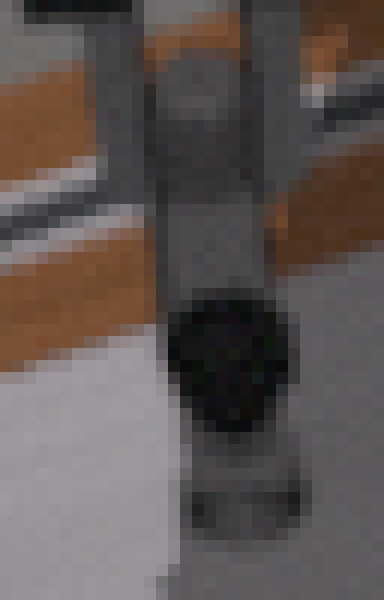

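```bash
python3 -m inch '{"rot":[[0,0,0],[0,0,0],[0,0,0],[0,0,0],[0,0,0],[0,0,0]],"travel":[[-0.1,0,1],[-0.18,-0.05,3],[-0.18,-0.05,4.6],[-0.18,-0.05,5.2],[-0.18,-0.05,5.2],[-0.18,-0.05,5.2]],"gripper":[1,1,1,1,1,1]}' 60; python3 -c "
from h import *
st()
S=shot('scene','scene4')
cr=lambda x0,y0,w,h:S['color'][y0:y0+h,x0:x0+w,::-1]
cv2.imwrite('pics/z7.png',cv2.resize(cr(275,195,40,40),None,fx=12,fy=12,interpolation=0))
T=shot('top','top4')
cv2.imwrite('pics/z7b.png',cv2.resize(T['color'][160:220,320:390,::-1],None,fx=8,fy=8,interpolation=0))
"
```

```text
clock: 6.4
ee_pos: [0.5328, -0.0278, 0.1314]
eef_rot: [0.036, 0.999, 0.0, -0.0]
contact_force: [-0.6, 0.2, -3.2]
finger_gap: 0.0208
t 6.40 pos [532.8 -27.8 131.4] yaw 175.8 tilt 0.02 gap 20.8 F [-0.6  0.2 -3.2] M [ 0.   -0.08 -0.04] j6 -101.0 j1 -15.2
```

View pics/z7.png

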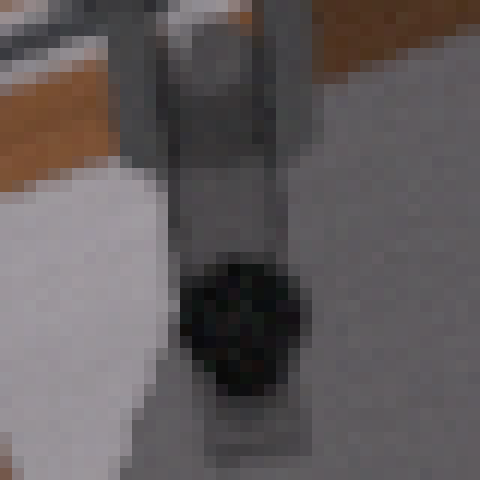

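View pics/z7b.png

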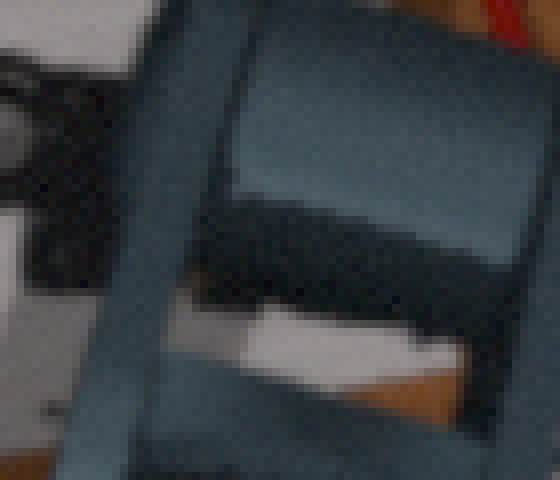

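The top view is blocked by the arm and the scene view hides the mouth behind the crank's arm, so I'll feel my way down by force.

```bash
python3 -m inch '{"rot":[[0,0,0],[0,0,0],[0,0,0],[0,0,0]],"travel":[[0,0,0.3],[0,0,0.6],[0,0,0.8],[0,0,0.8]],"gripper":[1,1,1,1]}' 60; python3 -c "
from h import *
st()"
```

```text
clock: 6.83
ee_pos: [0.5327, -0.0274, 0.1231]
eef_rot: [0.036, 0.999, 0.0, -0.0]
contact_force: [0.5, 0.6, -4.6]
finger_gap: 0.0211
t 6.83 pos [532.7 -27.4 123.1] yaw 175.9 tilt 0.02 gap 21.1 F [ 0.5  0.6 -4.6] M [ 0.07 -0.19  0.03] j6 -101.0 j1 -15.1
```

```bash
python3 -m inch '{"rot":[[0,0,0],[0,0,0],[0,0,0]],"travel":[[0,0,0.2],[0,0,0.3],[0,0,0.3]],"gripper":[1,1,1]}' 60; python3 -c "
from h import *
st()"; python3 -m inch '{"rot":[[0,0,0],[0,0,0],[0,0,0]],"travel":[[0,0,0.1],[0,0,0.2],[0,0,0.2]],"gripper":[1,1,1]}' 60; python3 -c "
from h import *
st()"
```

```text
clock: 7.08
ee_pos: [0.5329, -0.0274, 0.1203]
eef_rot: [0.036, 0.999, 0.0, -0.0]
contact_force: [0.5, 0.1, -5.1]
finger_gap: 0.0213
t 7.08 pos [532.9 -27.4 120.3] yaw 175.9 tilt 0.01 gap 21.3 F [ 0.5  0.1 -5.1] M [ 0.08 -0.17 -0.03] j6 -101.0 j1 -15.1
clock: 7.33
ee_pos: [0.5329, -0.0274, 0.1183]
eef_rot: [0.036, 0.999, 0.0, 0.0]
contact_force: [0.5, 0.8, -3.7]
finger_gap: 0.0208
t 7.33 pos [532.9 -27.4 118.3] yaw 175.9 tilt 0.01 gap 20.8 F [ 0.5  0.8 -3.7] M [ 0.13 -0.22  0.03] j6 -101.0 j1 -15.1
```

It is in the hole (mouth z about 39 mm) with no contact. Continuing down.

```bash
python3 -m inch '{"rot":[[0,0,0],[0,0,0],[0,0,0]],"travel":[[0,0,0.1],[0,0,0.2],[0,0,0.2]],"gripper":[1,1,1]}' 60; python3 -c "
from h import *
st()"; python3 -m inch '{"rot":[[0,0,0],[0,0,0],[0,0,0]],"travel":[[0,0,0.1],[0,0,0.2],[0,0,0.2]],"gripper":[1,1,1]}' 60; python3 -c "
from h import *
st()"
```

```text
clock: 7.58
ee_pos: [0.5329, -0.0275, 0.1163]
eef_rot: [0.036, 0.999, 0.0, -0.0]
contact_force: [0.6, -0.3, -5.0]
finger_gap: 0.0211
t 7.58 pos [532.9 -27.5 116.3] yaw 175.8 tilt 0.01 gap 21.1 F [ 0.6 -0.3 -5. ] M [ 0.09 -0.28  0.05] j6 -101.0 j1 -15.1
clock: 7.83
ee_pos: [0.5329, -0.0274, 0.1143]
eef_rot: [0.036, 0.999, 0.0, -0.0]
contact_force: [0.0, 0.5, -3.7]
finger_gap: 0.021
t 7.83 pos [532.9 -27.4 114.3] yaw 175.9 tilt 0.01 gap 21.0 F [ 0.   0.5 -3.7] M [ 0.22 -0.25  0.03] j6 -101.0 j1 -15.1
```

```bash
for i in 1 2 3; do python3 -m inch '{"rot":[[0,0,0],[0,0,0]],"travel":[[0,0,0.1],[0,0,0.1]],"gripper":[1,1]}' 60 >/dev/null; python3 -c "
from h import *
st()"; done
```

```text
t 8.00 pos [533.  -27.4 113.6] yaw 175.8 tilt 0.02 gap 20.8 F [-0.2  1.4 -2.5] M [ 0.42 -0.15  0.01] j6 -101.0 j1 -15.1
t 8.17 pos [533.4 -27.5 113.4] yaw 175.9 tilt 0.04 gap 21.3 F [-0.5  1.9  4.4] M [ 0.53  0.21 -0.01] j6 -101.0 j1 -15.1
t 8.33 pos [533.8 -27.5 113.2] yaw 175.9 tilt 0.08 gap 20.8 F [-2.6  2.8  8.6] M [0.66 0.64 0.05] j6 -101.0 j1 -15.1
```

Contact is at TCP z 113.5 mm, which puts the mouth at 34 mm as expected, with about 13 N down. Turning clockwise gently.

```bash
python3 -m inch '{"rot":[[0,0,2],[0,0,4],[0,0,7],[0,0,10],[0,0,13],[0,0,16],[0,0,19],[0,0,22]],"travel":[[0,0,0],[0,0,0],[0,0,0],[0,0,0],[0,0,0],[0,0,0],[0,0,0],[0,0,0]],"gripper":[1,1,1,1,1,1,1,1]}' 60 >/dev/null; python3 -c "
from h import *
st()"
```

```text
t 9.00 pos [533.3 -27.9 113. ] yaw 153.7 tilt 0.07 gap 20.8 F [-3.3  0.3  7.4] M [0.25 0.81 0.06] j6 -78.9 j1 -15.1
```

```bash
python3 -m inch '{"rot":[[0,0,3],[0,0,6],[0,0,9],[0,0,12],[0,0,15],[0,0,18],[0,0,21]],"travel":[[0,0,0],[0,0,0],[0,0,0],[0,0,0],[0,0,0],[0,0,0],[0,0,0]],"gripper":[1,1,1,1,1,1,1]}' 60 >/dev/null; python3 -c "
from h import *
st()"
```

```text
t 9.58 pos [532.6 -27.7 110.8] yaw 132.7 tilt 0.04 gap 21.1 F [ 1.1 -0.6 -4.2] M [-0.03 -0.31  0.02] j6 -57.8 j1 -15.1
```

It dropped onto the square (z 110.8, force back to just the crank's weight). Lowering gently.

```bash
for i in 1 2; do python3 -m inch '{"rot":[[0,0,0],[0,0,0],[0,0,0]],"travel":[[0,0,0.2],[0,0,0.4],[0,0,0.4]],"gripper":[1,1,1]}' 60 >/dev/null; python3 -c "
from h import *
st()"; done
```

```text
t 9.83 pos [532.6 -27.7 106.7] yaw 132.9 tilt 0.04 gap 20.6 F [ 0.5 -0.2 -5.3] M [-0.15 -0.3  -0.02] j6 -58.1 j1 -15.1
t 10.08 pos [532.7 -27.6 103. ] yaw 132.9 tilt 0.02 gap 20.5 F [ 0.4 -1.1 -5.2] M [-0.26 -0.28  0.01] j6 -58.0 j1 -15.1
```

```bash
python3 -m inch '{"rot":[[0,0,0],[0,0,0],[0,0,0],[0,0,0],[0,0,0]],"travel":[[0,0,0.3],[0,0,0.6],[0,0,0.9],[0,0,1.1],[0,0,1.1]],"gripper":[1,1,1,1,1]}' 60 >/dev/null; python3 -c "
from h import *
st()";  python3 -m inch '{"rot":[[0,0,0],[0,0,0],[0,0,0]],"travel":[[0,0,0.1],[0,0,0.25],[0,0,0.25]],"gripper":[1,1,1]}' 60 >/dev/null; python3 -c "
from h import *
st()"
```

```text
t 10.50 pos [532.8 -27.5  91.9] yaw 132.9 tilt 0.02 gap 20.9 F [ 0.9 -2.8 -5.4] M [-0.36 -0.3   0.05] j6 -58.0 j1 -15.1
t 10.75 pos [532.9 -27.6  89.8] yaw 132.9 tilt 0.01 gap 20.7 F [ 0.5 -1.8 -3.4] M [-0.43 -0.15  0.02] j6 -58.0 j1 -15.1
```

Fully down (TCP z 89.8, 23.7 mm below contact). Winding now, starting slowly.

```bash
python3 -m inch '{"rot":[[0,0,1],[0,0,3],[0,0,6],[0,0,9],[0,0,12],[0,0,16],[0,0,20],[0,0,24]],"travel":[[0,0,0],[0,0,0],[0,0,0],[0,0,0],[0,0,0],[0,0,0],[0,0,0],[0,0,0]],"gripper":[1,1,1,1,1,1,1,1]}' 60 >/dev/null; python3 -c "
from h import *
st()"
```

```text
t 11.42 pos [532.  -28.3  89.8] yaw 108.7 tilt 0.19 gap 20.3 F [-3.  -5.5 -2.3] M [-1.15  0.63  0.22] j6 -33.8 j1 -15.2
```

```bash
python3 -m inch '{"rot":[[0,0,4],[0,0,8],[0,0,12],[0,0,16],[0,0,20],[0,0,24],[0,0,28],[0,0,32],[0,0,36],[0,0,40],[0,0,44],[0,0,48]],"travel":[[0,0,0],[0,0,0],[0,0,0],[0,0,0],[0,0,0],[0,0,0],[0,0,0],[0,0,0],[0,0,0],[0,0,0],[0,0,0],[0,0,0]],"gripper":[1,1,1,1,1,1,1,1,1,1,1,1]}' 60 >/dev/null; python3 -c "
from h import *
st()
S=shot('scene','s5');cv2.imwrite('pics/s5c.png',cv2.resize(S['color'][150:270,230:400,::-1],None,fx=4,fy=4,interpolation=2))"
```

```text
t 12.42 pos [530.1 -28.1  89.7] yaw 60.7 tilt 0.48 gap 20.9 F [-9.3 -5.9  4.1] M [-1.05  2.2   0.24] j6 14.2 j1 -15.2
```

View pics/s5c.png

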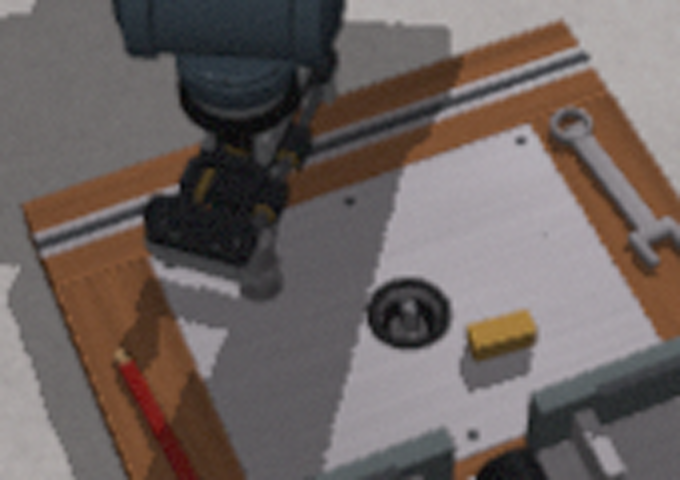

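The side force grows because the hub sits about 2.3 mm ahead of the TCP along tool x: the tool drifted from (532.8, -27.6) to (530.1, -28.1). I'll re-centre and turn about the hub's axis instead.

```bash
python3 -m inch '{"rot":[[0,0,0],[0,0,0],[0,0,4],[0,0,8],[0,0,12],[0,0,16],[0,0,20],[0,0,24],[0,0,28],[0,0,32],[0,0,36],[0,0,40]],"travel":[[-0.09,-0.11,0],[-0.18,-0.22,0],[-0.18,-0.24,0],[-0.18,-0.25,0],[-0.18,-0.27,0],[-0.17,-0.28,0],[-0.17,-0.3,0],[-0.16,-0.31,0],[-0.15,-0.33,0],[-0.15,-0.34,0],[-0.14,-0.35,0],[-0.13,-0.37,0]],"gripper":[1,1,1,1,1,1,1,1,1,1,1,1]}' 60 >/dev/null; python3 -c "
from h import *
st()"
```

```text
t 13.47 pos [527.6 -27.   89.7] yaw 20.7 tilt 0.23 gap 21.1 F [-4.8 -3.  -0.8] M [-0.64  0.97  0.23] j6 54.2 j1 -15.2
```

```bash
python3 -m inch '{"rot":[[0,0,4],[0,0,8],[0,0,12],[0,0,16],[0,0,20],[0,0,24],[0,0,28],[0,0,32],[0,0,36],[0,0,40],[0,0,44],[0,0,48]],"travel":[[-0.07,0,0],[-0.14,-0.01,0],[-0.13,-0.03,0],[-0.13,-0.05,0],[-0.12,-0.07,0],[-0.12,-0.08,0],[-0.11,-0.1,0],[-0.1,-0.12,0],[-0.09,-0.13,0],[-0.07,-0.15,0],[-0.06,-0.16,0],[-0.05,-0.18,0]],"gripper":[1,1,1,1,1,1,1,1,1,1,1,1]}' 60 >/dev/null; python3 -c "
from h import *
st()"
```

```text
t 14.47 pos [527.  -24.5  89.8] yaw -27.4 tilt 0.17 gap 20.8 F [-1.7  0.1 -1.3] M [0.16 0.56 0.17] j6 102.3 j1 -15.0
```

```bash
python3 -m inch '{"rot":[[0,0,4],[0,0,8],[0,0,12],[0,0,16],[0,0,20],[0,0,24],[0,0,28],[0,0,32],[0,0,36],[0,0,40],[0,0,44],[0,0,48]],"travel":[[0,-0.02,0],[0,-0.04,0],[0.01,-0.06,0],[0.01,-0.08,0],[0.02,-0.1,0],[0.02,-0.11,0],[0.03,-0.13,0],[0.04,-0.15,0],[0.05,-0.16,0],[0.07,-0.18,0],[0.08,-0.19,0],[0.09,-0.21,0]],"gripper":[1,1,1,1,1,1,1,1,1,1,1,1]}' 60 >/dev/null; python3 -c "
from h import *
st()
import numpy as np
Ss=[r.read_camera('scene') for i in range(6)]
np.savez('pics/avg6.npz',z=np.mean([s['range_z'] for s in Ss],0)); cv2.imwrite('pics/s6.png',cv2.resize(Ss[0]['color'][150:270,230:400,::-1],None,fx=4,fy=4,interpolation=2))
S=Ss[0]; S['range_z']=np.mean([s['range_z'] for s in Ss],0); W=cloud(S)
print((W[220:237,324:341,2]*1000).round(1)[2:13,3:14])
b=W[225:240,345:368,2]*1000; print(b.round().astype(int))"
```

```text
t 15.47 pos [528.9 -22.6  89.8] yaw -75.4 tilt 0.19 gap 21.3 F [-1.8  2.1 -0.4] M [0.6  0.31 0.22] j6 150.5 j1 -14.8
[[ 4.440e+01  4.350e+01  4.320e+01  4.310e+01  4.310e+01  4.080e+01
   4.100e+01  4.250e+01  4.510e+01  4.430e+01  4.420e+01]
 [ 4.310e+01  4.020e+01  3.900e+01  2.292e+02  5.970e+01  2.310e+02
   3.640e+01  3.800e+01  3.790e+01  4.070e+01  4.230e+01]
 [ 4.020e+01  3.500e+01  8.000e-01  5.730e+01  5.620e+01  5.640e+01
   5.920e+01  3.000e+00  1.000e+00  3.640e+01  4.090e+01]
 [ 3.380e+01  1.000e-01  2.000e+00  5.560e+01  5.860e+01  5.720e+01
   5.790e+01  2.000e-01 -3.000e-01  2.800e+00  3.480e+01]
 [ 7.000e-01  1.100e+00  1.600e+00  4.840e+01  5.820e+01  5.850e+01
   5.930e+01  5.620e+01  1.100e+00  2.000e+00  2.000e+00]
 [ 2.600e+00  2.000e+00  2.400e+00  4.650e+01  5.240e+01  5.410e+01
   5.810e+01  5.500e+01 -3.000e-01 -3.000e-01 -1.700e+00]
 [ 5.000e-01  8.000e-01  2.460e+01  3.940e+01  4.760e+01  5.000e+01
   5.480e+01  5.070e+01  1.800e+00  2.011e+02  2.000e-01]
 [ 1.000e+00  1.600e+00  2.810e+01  3.380e+01  4.250e+01  4.420e+01
   4.930e+01  4.670e+01  2.790e+0
[... 1159 characters left out ...]
 64  62  43  43  44]
 [ 42  43  62  64  64  63  64  64  65  65 253  62  64  65  64  63  63  63
   59  58  43  45  44]
 [ 43  44  57  66 254  64  64  65  64  63  65  63 253  61  60  59  58  56
   56  43  44  44  45]
 [ 43  44  51  62  66  63  65  66  62  63  60  60  58  57  56  56  55  53
   49  45  44  45  45]
 [238 239  46  58  65  63  62  61  60  58  57  55  53  53  51  48  48  46
   46  43  44  45  45]
 [ 44  46  46  55  60  59  56  55  53  52  52  48  48  47  45  44  45  43
   44  44  45  44  42]
 [ 42  44  44  49  54  53  51  50  49  47  47  44  44  44  44  43  44  44
   44  44  45  44  45]
 [ 45  46  44  45  51  47  47  44  43  44  46  45  44  46 238  42  44  44
   45  44  44  44  44]]
```

View pics/s6.png

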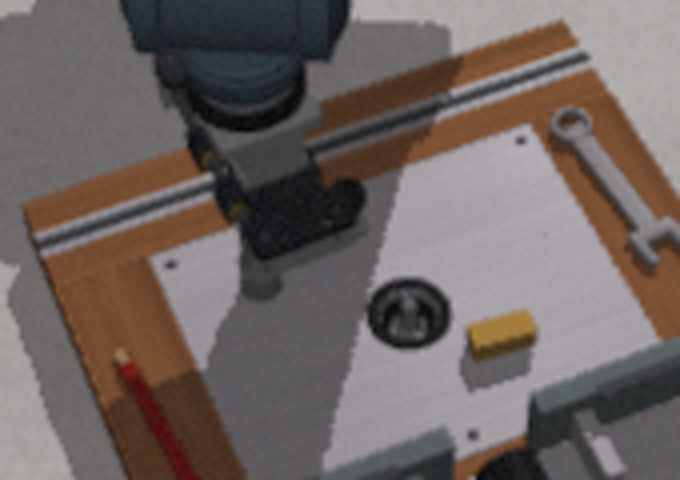

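Bit top is now about 57.8 mm against about 64.3 for the block in the same camera, so roughly 6.5 mm to go (1.3 turns). The block, spanner and pencil are undisturbed. I'll release, back the wrist off and regrasp.

```bash
python3 -m inch '{"rot":[[0,0,0],[0,0,0],[0,0,0],[0,0,0],[0,0,0],[0,0,0]],"travel":[[0,0,0],[0,0,0],[0,0,0],[0,0,-0.1],[0,0,-0.3],[0,0,-0.3]],"gripper":[0.7,0.55,0.55,0.55,0.55,0.55]}' 60; python3 -c "
from h import *
go(.5296,-.0255,.093)"
```

```text
clock: 16.27
ee_pos: [0.5303, -0.0242, 0.0937]
eef_rot: [0.793, -0.61, 0.001, -0.0]
contact_force: [0.7, 0.4, 0.6]
finger_gap: 0.0423
t 16.27 pos [530.3 -24.2  93.7] yaw -75.2 tilt 0.09 gap 42.3 F [0.7 0.4 0.6] M [ 0.1   0.01 -0.03] j6 150.3 j1 -14.9
travel cm [0.11 0.1  0.07] rz None
```

```bash
for i in 1; do python3 -m inch '{"rot":[[0,0,-7],[0,0,-14],[0,0,-21],[0,0,-28],[0,0,-35],[0,0,-42],[0,0,-49],[0,0,-56],[0,0,-63],[0,0,-70],[0,0,-77],[0,0,-84]],"travel":[[0.1,0.05,0],[0.1,0.05,0],[0.1,0.05,0],[0.1,0.05,0],[0.1,0.05,0],[0.1,0.05,0],[0.1,0.05,0],[0.1,0.05,0],[0.1,0.05,0],[0.1,0.05,0],[0.1,0.05,0],[0.1,0.05,0]],"gripper":[0.55,0.55,0.55,0.55,0.55,0.55,0.55,0.55,0.55,0.55,0.55,0.55]}' 60; done;  python3 -m inch '{"rot":[[0,0,-7],[0,0,-14],[0,0,-21],[0,0,-28],[0,0,-35],[0,0,-42],[0,0,-49],[0,0,-56],[0,0,-63],[0,0,-70],[0,0,-77],[0,0,-84]],"travel":[[0,0,0],[0,0,0],[0,0,0],[0,0,0],[0,0,0],[0,0,0],[0,0,0],[0,0,0],[0,0,0],[0,0,0],[0,0,0],[0,0,0]],"gripper":[0.55,0.55,0.55,0.55,0.55,0.55,0.55,0.55,0.55,0.55,0.55,0.55]}' 60;python3 -c "
from h import *
go(.5297,-.0252,.0898)"
```

```text
clock: 17.27
ee_pos: [0.5297, -0.0251, 0.0932]
eef_rot: [0.997, 0.08, 0.0, 0.0]
contact_force: [0.3, 0.1, -0.7]
finger_gap: 0.0421
clock: 18.27
ee_pos: [0.5297, -0.0251, 0.0932]
eef_rot: [0.687, 0.727, 0.0, 0.0]
contact_force: [0.8, -0.2, 0.4]
finger_gap: 0.0423
t 18.27 pos [529.7 -25.1  93.2] yaw 93.2 tilt 0.04 gap 42.3 F [ 0.8 -0.2  0.4] M [-0.13 -0.09 -0.04] j6 -18.2 j1 -15.0
travel cm [-0.01  0.    0.34] rz None
```

```bash
python3 -m inch '{"rot":[[0,0,-7],[0,0,-14],[0,0,-21],[0,0,-28],[0,0,-35],[0,0,-42],[0,0,-49],[0,0,-56],[0,0,-63],[0,0,-70],[0,0,-77],[0,0,-84]],"travel":[[0,0,0],[0,0,0],[0,0,0],[0,0,0],[0,0,0],[0,0,0],[0,0,0],[0,0,0],[0,0,0],[0,0,0],[0,0,0],[0,0,0]],"gripper":[0.55,0.55,0.55,0.55,0.55,0.55,0.55,0.55,0.55,0.55,0.55,0.55]}' 60;python3 -m inch '{"rot":[[0,0,-7],[0,0,-14],[0,0,-21],[0,0,-28],[0,0,-35],[0,0,-42],[0,0,-48],[0,0,-48],[0,0,-48]],"travel":[[0,0,0],[0,0,0],[0,0,0],[0,0,0],[0,0,0.1],[0,0,0.2],[0,0,0.3],[0,0,0.3],[0,0,0.3]],"gripper":[0.55,0.55,0.55,0.55,0.55,0.55,0.55,0.55,0.55]}' 60;python3 -c "
from h import *
go(.5297,-.0252,.0900)
S=shot('scene','s7');cv2.imwrite('pics/s7c.png',cv2.resize(S['color'][170:250,260:340,::-1],None,fx=6,fy=6,interpolation=2))"
```

```text
clock: 19.27
ee_pos: [0.5296, -0.0251, 0.0931]
eef_rot: [0.024, 1.0, -0.0, 0.0]
contact_force: [-0.1, -0.8, -0.0]
finger_gap: 0.0419
clock: 20.02
ee_pos: [0.5296, -0.025, 0.0901]
eef_rot: [-0.38, 0.925, -0.0, 0.0]
contact_force: [0.6, 0.1, -0.3]
finger_gap: 0.0425
t 20.02 pos [529.6 -25.   90.1] yaw -135.3 tilt 0.01 gap 42.5 F [ 0.6  0.1 -0.3] M [ 0.08 -0.08  0.05] j6 -149.7 j1 -15.0
travel cm [ 0.   -0.02  0.01] rz None
```

View pics/s7c.png

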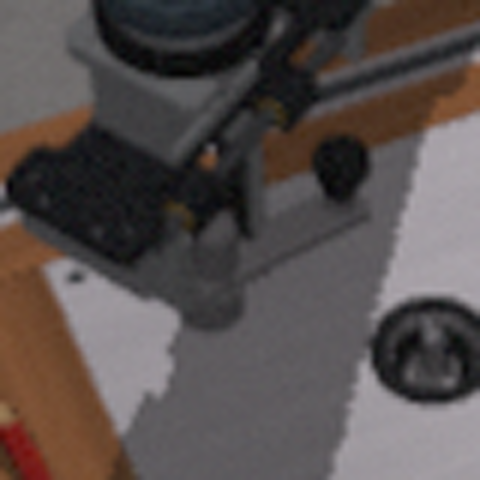

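The arm points at about 105°, and the fingers stand above it around the hub. Closing again.

```bash
python3 -m inch '{"rot":[[0,0,0],[0,0,0],[0,0,0],[0,0,0],[0,0,0]],"travel":[[0,0,0],[0,0,0],[0,0,0],[0,0,0],[0,0,0]],"gripper":[0.7,0.8,0.9,1,1]}' 25;python3 -c "
from h import *
st()"; python3 -m inch '{"rot":[[0,0,0],[0,0,0]],"travel":[[0,0,0],[0,0,0]],"gripper":[1,1]}' 60;python3 -c "
from h import *
st()"
```

```text
clock: 20.48
ee_pos: [0.5294, -0.0248, 0.09]
eef_rot: [-0.381, 0.924, 0.0, -0.0]
contact_force: [-0.4, 0.9, 0.7]
finger_gap: 0.0215
t 20.48 pos [529.4 -24.8  90. ] yaw -135.2 tilt 0.02 gap 21.5 F [-0.4  0.9  0.7] M [ 0.31  0.07 -0.01] j6 -149.8 j1 -15.0
clock: 20.65
ee_pos: [0.5294, -0.0248, 0.09]
eef_rot: [-0.381, 0.924, 0.0, -0.0]
contact_force: [-1.2, 1.4, 1.9]
finger_gap: 0.0208
t 20.65 pos [529.4 -24.8  90. ] yaw -135.2 tilt 0.02 gap 20.8 F [-1.2  1.4  1.9] M [0.44 0.08 0.04] j6 -149.8 j1 -15.0
```

```bash
python3 -m inch '{"rot":[[0,0,2],[0,0,5],[0,0,9],[0,0,13],[0,0,17],[0,0,21],[0,0,26],[0,0,31],[0,0,36],[0,0,41],[0,0,46],[0,0,51]],"travel":[[0,0,0],[0,0,0],[0,0,0],[0,0,0],[0,0,0],[0,0,0],[0,0,0],[0,0,0],[0,0,0],[0,0,0],[0,0,0],[0,0,0]],"gripper":[1,1,1,1,1,1,1,1,1,1,1,1]}' 60 >/dev/null; python3 -c "
from h import *
st()"
```

```text
t 21.65 pos [529.9 -25.   90. ] yaw 173.6 tilt 0.07 gap 20.5 F [ 0.4  0.4 -0.1] M [ 0.3  -0.38  0.23] j6 -98.6 j1 -15.0
```

Side force is near zero now. Continuing.

```bash
for i in 1 2; do python3 -m inch '{"rot":[[0,0,5],[0,0,10],[0,0,15],[0,0,20],[0,0,25],[0,0,30],[0,0,35],[0,0,40],[0,0,45],[0,0,50],[0,0,55],[0,0,60]],"travel":[[0,0,0],[0,0,0],[0,0,0],[0,0,0],[0,0,0],[0,0,0],[0,0,0],[0,0,0],[0,0,0],[0,0,0],[0,0,0],[0,0,0]],"gripper":[1,1,1,1,1,1,1,1,1,1,1,1]}' 60 >/dev/null; python3 -c "
from h import *
st()"; done
```

```text
t 22.65 pos [530.3 -25.2  90.1] yaw 113.6 tilt 0.15 gap 20.9 F [ 2.1 -0.  -1. ] M [-0.02 -0.62  0.23] j6 -38.6 j1 -15.0
t 23.65 pos [530.4 -25.7  90.1] yaw 53.7 tilt 0.18 gap 20.7 F [ 3.6 -1.3 -2.1] M [-0.36 -0.49  0.21] j6 21.4 j1 -15.0
```

```bash
for i in 1 2; do python3 -m inch '{"rot":[[0,0,5],[0,0,10],[0,0,15],[0,0,20],[0,0,25],[0,0,30],[0,0,35],[0,0,40],[0,0,45],[0,0,50],[0,0,55],[0,0,60]],"travel":[[0,0,0],[0,0,0],[0,0,0],[0,0,0],[0,0,0],[0,0,0],[0,0,0],[0,0,0],[0,0,0],[0,0,0],[0,0,0],[0,0,0]],"gripper":[1,1,1,1,1,1,1,1,1,1,1,1]}' 60 >/dev/null; python3 -c "
from h import *
st()"; done
cat > bh.py <<'E'
from h import *
# bit and block heights, same camera, averaged in median over frames
fs=[r.read_camera('scene') for _ in range(8)]
S=fs[0]; S['range_z']=np.median([f['range_z'] for f in fs],0); W=cloud(S)*1000
b=W[229:233,350:361,2]; print('block',np.median(b), 'plate',np.median(W[205:215,325:345,2]))
print(W[220:232,328:337,2].round(1))
cv2.imwrite('pics/bh.png',cv2.resize(np.median([f['color'] for f in fs],0).astype(np.uint8)[200:250,310:375,::-1],None,fx=10,fy=10,interpolation=0))
E
python3 bh.py
```

```text
t 24.65 pos [529.9 -26.   90. ] yaw -6.3 tilt 0.16 gap 20.8 F [ 1.2 -2.7 -2. ] M [-0.44 -0.11  0.27] j6 81.4 j1 -15.0
t 25.65 pos [529.5 -25.7  90.1] yaw -66.3 tilt 0.11 gap 21.0 F [-1.1 -1.7  1.4] M [-0.18  0.2   0.23] j6 141.4 j1 -15.0
block 63.97452431315979 plate 44.03245946735823
[[45.1 45.7 42.7 43.  44.8 43.8 43.8 44.8 45.6]
 [44.4 46.  42.4 43.  44.2 45.  43.9 44.3 44. ]
 [45.  43.6 42.1 60.  41.3 40.8 43.2 43.8 45.5]
 [41.6 39.8 62.6 61.8 61.7 36.6 36.8 39.2 41.9]
 [36.4  2.7 59.7 62.6 62.6 61.1  1.   2.  36.9]
 [ 0.5  1.5 54.2 60.6 59.8 62.  62.1  1.1  2.7]
 [-0.4  1.9 49.6 58.4 60.  61.3 61.9  1.7  0.1]
 [ 0.4  0.2 44.3 51.6 54.5 58.8 56.1  2.2  0.3]
 [ 1.6 30.6 39.5 47.7 48.9 53.1 52.1 30.1  1.6]
 [30.8 29.7 29.3 43.2 43.1 49.4 44.9 31.1 32.5]
 [31.2 30.3 32.4 38.9 39.3 43.  41.5 30.9 30.3]
 [31.2 31.1 33.8 31.2 32.9 39.8 30.1 31.3 29.1]]
```

View pics/bh.png

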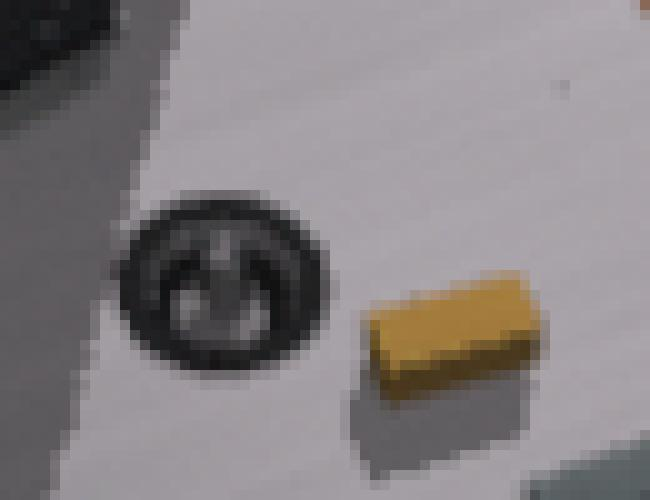

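Bit top is about 61.8 mm (the collet gives 30.7 + 31.0) against 64.0 for the block, so 2.2 mm to go, about 158°. Regrasping, this time across the arm (240° back).

```bash
python3 -m inch '{"rot":[[0,0,0],[0,0,0],[0,0,0],[0,0,0],[0,0,0],[0,0,-5],[0,0,-12],[0,0,-19],[0,0,-26],[0,0,-33],[0,0,-40],[0,0,-47]],"travel":[[0,0,0],[0,0,0],[0,0,0],[0,0,-0.1],[0,0,-0.3],[0,0,-0.3],[0,0,-0.3],[0,0,-0.3],[0,0,-0.3],[0,0,-0.3],[0,0,-0.3],[0,0,-0.3]],"gripper":[0.7,0.55,0.55,0.55,0.55,0.55,0.55,0.55,0.55,0.55,0.55,0.55]}' 60 ; for i in 1 2; do python3 -m inch '{"rot":[[0,0,-7],[0,0,-14],[0,0,-21],[0,0,-28],[0,0,-35],[0,0,-42],[0,0,-49],[0,0,-56],[0,0,-63],[0,0,-70],[0,0,-77],[0,0,-84]],"travel":[[0,0,0],[0,0,0],[0,0,0],[0,0,0],[0,0,0],[0,0,0],[0,0,0],[0,0,0],[0,0,0],[0,0,0],[0,0,0],[0,0,0]],"gripper":[0.55,0.55,0.55,0.55,0.55,0.55,0.55,0.55,0.55,0.55,0.55,0.55]}' 60; done; python3 -m inch '{"rot":[[0,0,-7],[0,0,-14],[0,0,-21],[0,0,-25],[0,0,-25],[0,0,-25]],"travel":[[0,0,0],[0,0,0],[0,0,0.1],[0,0,0.2],[0,0,0.3],[0,0,0.3]],"gripper":[0.55,0.55,0.55,0.55,0.55,0.55]}' 60;python3 -c "
from h import *
st()"
```

```text
clock: 27.05
ee_pos: [0.5296, -0.0248, 0.0932]
eef_rot: [0.987, -0.163, 0.0, -0.0]
contact_force: [-0.4, 0.4, 0.1]
finger_gap: 0.0423
clock: 28.05
ee_pos: [0.5296, -0.0247, 0.0932]
eef_rot: [0.842, 0.539, 0.0, -0.0]
contact_force: [0.4, 0.1, 0.1]
finger_gap: 0.0426
clock: 29.05
ee_pos: [0.5295, -0.0248, 0.0931]
eef_rot: [0.266, 0.964, 0.0, 0.0]
contact_force: [-0.5, -0.6, 0.6]
finger_gap: 0.0423
clock: 29.55
ee_pos: [0.5294, -0.0248, 0.0899]
eef_rot: [0.055, 0.999, 0.0, -0.0]
contact_force: [0.4, -0.2, -0.0]
finger_gap: 0.0419
t 29.55 pos [529.4 -24.8  89.9] yaw 173.7 tilt 0.02 gap 41.9 F [ 0.4 -0.2 -0. ] M [ 0.04 -0.15  0.02] j6 -98.7 j1 -15.0
```

```bash
python3 -m inch '{"rot":[[0,0,0],[0,0,0],[0,0,0],[0,0,0],[0,0,0]],"travel":[[0,0,0],[0,0,0],[0,0,0],[0,0,0],[0,0,0]],"gripper":[0.7,0.8,0.9,1,1]}' 25 >/dev/null; python3 -m inch '{"rot":[[0,0,0],[0,0,0],[0,0,3],[0,0,7],[0,0,12],[0,0,17],[0,0,22],[0,0,27],[0,0,32],[0,0,37],[0,0,42],[0,0,47]],"travel":[[0,0,0],[0,0,0],[0,0,0],[0,0,0],[0,0,0],[0,0,0],[0,0,0],[0,0,0],[0,0,0],[0,0,0],[0,0,0],[0,0,0]],"gripper":[1,1,1,1,1,1,1,1,1,1,1,1]}' 60;python3 -c "
from h import *
st()"
```

```text
clock: 30.97
ee_pos: [0.5298, -0.025, 0.0901]
eef_rot: [0.449, 0.894, 0.0, 0.001]
contact_force: [1.9, -0.5, -0.1]
finger_gap: 0.0212
t 30.97 pos [529.8 -25.   90.1] yaw 126.6 tilt 0.06 gap 21.2 F [ 1.9 -0.5 -0.1] M [-0.2  -0.2   0.27] j6 -51.6 j1 -15.0
```

```bash
python3 -m inch '{"rot":[[0,0,5],[0,0,10],[0,0,15],[0,0,20],[0,0,25],[0,0,30],[0,0,35],[0,0,40],[0,0,45],[0,0,50],[0,0,55],[0,0,60]],"travel":[[0,0,0],[0,0,0],[0,0,0],[0,0,0],[0,0,0],[0,0,0],[0,0,0],[0,0,0],[0,0,0],[0,0,0],[0,0,0],[0,0,0]],"gripper":[1,1,1,1,1,1,1,1,1,1,1,1]}' 60; python3 -c "
from h import *
st()";python3 -m inch '{"rot":[[0,0,5],[0,0,10],[0,0,15],[0,0,20],[0,0,25],[0,0,30],[0,0,35],[0,0,40],[0,0,44],[0,0,48],[0,0,50],[0,0,50]],"travel":[[0,0,0],[0,0,0],[0,0,0],[0,0,0],[0,0,0],[0,0,0],[0,0,0],[0,0,0],[0,0,0],[0,0,0],[0,0,0],[0,0,0]],"gripper":[1,1,1,1,1,1,1,1,1,1,1,1]}' 60; python3 -c "
from h import *
st()"; sed -i 's/range(8)/range(16)/' bh.py; python3 bh.py
```

```text
clock: 31.97
ee_pos: [0.5302, -0.0252, 0.0901]
eef_rot: [0.836, 0.549, 0.001, 0.001]
contact_force: [2.9, -1.7, -1.1]
finger_gap: 0.0207
t 31.97 pos [530.2 -25.2  90.1] yaw 66.6 tilt 0.12 gap 20.7 F [ 2.9 -1.7 -1.1] M [-0.28 -0.51  0.23] j6 8.4 j1 -15.0
clock: 32.97
ee_pos: [0.5301, -0.0255, 0.0901]
eef_rot: [0.989, 0.146, 0.001, 0.001]
contact_force: [2.2, -3.0, -2.5]
finger_gap: 0.0205
t 32.97 pos [530.1 -25.5  90.1] yaw 16.8 tilt 0.13 gap 20.5 F [ 2.2 -3.  -2.5] M [-0.58 -0.54  0.13] j6 58.2 j1 -15.0
block 63.90265278939266 plate 44.19231773667849
[[44.1 44.8 44.  44.  44.5 44.9 44.8 44.6 43.6]
 [45.1 44.8 43.4 45.2 45.4 44.  43.5 44.5 44.1]
 [44.4 42.3 64.  63.4 42.2 40.7 42.8 41.9 45.7]
 [41.7 38.  62.9 64.1 64.  63.9 37.2 39.7 42.2]
 [35.5  0.5 59.8 62.3 64.6 63.7  0.4  1.2 37.5]
 [ 0.8  1.  53.3 62.8 62.  64.8 65.4  1.3 -0. ]
 [ 0.9  0.4 51.2 58.2 59.1 63.  62.   0.   1. ]
 [ 1.3 32.9 44.2 53.2 53.4 60.3 57.6 33.2  0.5]
 [32.5 32.2 39.9 47.  48.5 54.2 51.1 31.8  0.3]
 [32.9 33.  32.  42.6 43.8 48.9 45.7 33.3 32.6]
 [33.  33.1 33.3 36.4 38.4 42.1 40.5 33.8 31.8]
 [33.4 33.5 33.6 34.1 32.7 37.8 32.6 32.8 33.1]]
```

View pics/bh.png

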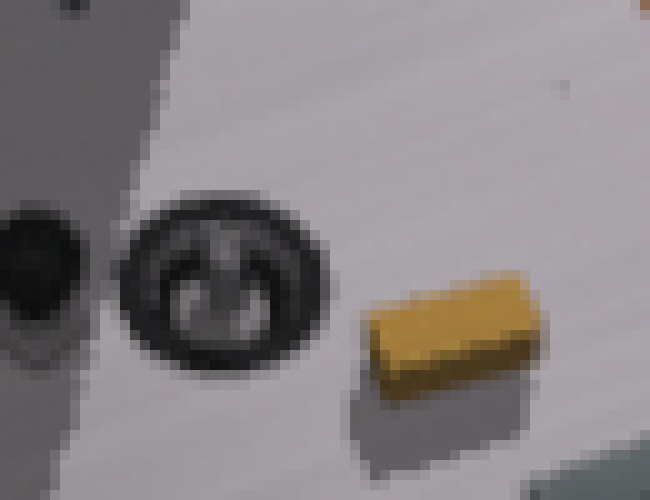

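```bash
python3 - <<'E'
from h import *
fs=[r.read_camera('top') for _ in range(8)]
S=fs[0]; S['range_z']=np.median([f['range_z'] for f in fs],0); W=cloud(S)*1000
print('block',np.median(W[160:164,295:305,2]),'plate',np.median(W[175:200,290:302,2]))
print(W[170:182,313:326,2].round(1))
cv2.imwrite('pics/t8.png',cv2.resize(S['color'][140:210,280:380,::-1],None,fx=6,fy=6,interpolation=0))
st()
E
```

```text
block 65.37337239879885 plate 45.28269019655595
[[45.9 44.8 44.7 35.8  2.5  1.9  3.3  1.2  1.6  3.5 46.  46.5 46.1]
 [44.2 43.2  1.7  1.4  3.   2.3  0.1  2.6  1.6  2.2 -0.2 42.9 44.6]
 [46.6  3.7  2.3  0.9  2.5 33.4 33.2 34.3  2.   1.8  2.4  2.5 44.5]
 [36.2  1.7  1.   2.5 34.2 65.3 33.6 34.4 35.5 33.2  5.2  1.   2.7]
 [ 3.6  2.8  3.2 34.8 32.8 66.  64.7 64.4 34.5 34.1  2.4  1.4  1.1]
 [ 3.6  0.9 32.8 34.7 34.3 64.1 65.9 64.6 35.1 33.5 34.3  2.9  2.1]
 [ 3.5  3.1 35.2 34.9 32.3 64.1 65.1 66.2 33.6 34.  33.3  2.6  1.4]
 [ 4.9  2.5 34.4 34.3 35.5 38.3 54.8 64.9 65.2 32.7 34.3  1.1  1.7]
 [ 3.1  3.   4.2 33.9 34.  33.3 34.1 51.9 45.8 34.8 34.2  2.2  2. ]
 [ 2.2  2.1  2.6 32.7 33.9 32.4 34.3 34.  34.2 34.6  1.   1.2  1.5]
 [46.7  1.4  2.7  2.2 34.4 33.5 35.8 34.6 34.1 20.6  0.5  2.7 46.9]
 [44.6 47.6  0.6  3.3  1.9  3.4 23.9  2.   2.9  1.1  1.2 45.9 46.2]]
t 34.17 pos [530.  -25.4  90.1] yaw 16.9 tilt 0.10 gap 20.8 F [ 3.9 -3.8 -3.1] M [-0.93 -0.84  0.15] j6 58.2 j1 -15.0
```

View pics/t8.png

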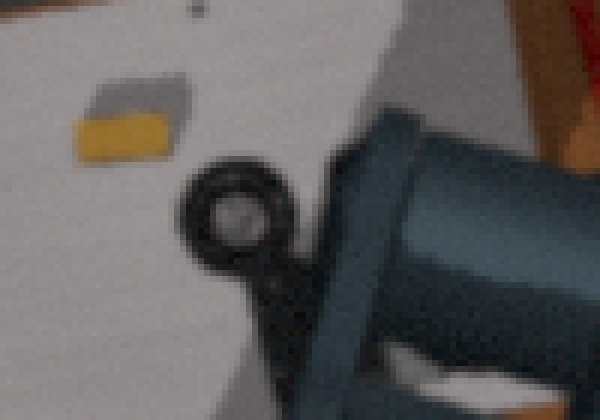

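Both cameras agree: scene gives bit 64.0 against block 63.9, top gives 65.0 against 65.4. That is within about 0.3 mm. Now I'll ease the torque (5° back, inside the play), centre, and lift straight out.

```bash
python3 -m inch '{"rot":[[0,0,-2],[0,0,-4],[0,0,-5],[0,0,-5],[0,0,-5],[0,0,-5],[0,0,-5]],"travel":[[0.02,0.05,0],[0.05,0.1,0],[0.05,0.1,0],[0.05,0.1,-0.3],[0.05,0.1,-0.8],[0.05,0.1,-1.3],[0.05,0.1,-1.3]],"gripper":[1,1,1,1,1,1,1]}' 60;python3 -c "
from h import *
st()"
```

```text
clock: 34.75
ee_pos: [0.5301, -0.0253, 0.1038]
eef_rot: [0.982, 0.189, -0.0, -0.0]
contact_force: [2.0, 0.6, -2.6]
finger_gap: 0.0204
t 34.75 pos [530.1 -25.3 103.8] yaw 21.8 tilt 0.06 gap 20.4 F [ 2.   0.6 -2.6] M [ 0.04 -0.28 -0.01] j6 53.1 j1 -15.0
```

```bash
python3 -m inch '{"rot":[[0,0,0],[0,0,0],[0,0,0],[0,0,0],[0,0,0],[0,0,0],[0,0,0]],"travel":[[0,0,-0.5],[0,0,-1.5],[0,0,-3],[0,0,-5],[0,0,-7],[0,0,-8.2],[0,0,-8.2]],"gripper":[1,1,1,1,1,1,1]}' 60;python3 -c "
from h import *
go(.4018,-.3717,.185,-4)
fs=[r.read_camera('scene') for _ in range(2)]
S=fs[0]
W=cloud(S)*1000
print(np.median(W[228:231,328:331,2]), W[222:227,330:335,2].round(0))
cv2.imwrite('pics/s9.png',cv2.resize(S['color'][130:270,240:400,::-1],None,fx=4,fy=4,interpolation=2))"
```

```text
clock: 35.33
ee_pos: [0.5316, -0.026, 0.1887]
eef_rot: [0.982, 0.19, 0.002, 0.001]
contact_force: [1.2, -0.7, -2.9]
finger_gap: 0.0206
t 35.33 pos [531.6 -26.  188.7] yaw 21.9 tilt 0.28 gap 20.6 F [ 1.2 -0.7 -2.9] M [-0.04 -0.03  0.03] j6 53.1 j1 -15.0
travel cm [-24.92  27.25   0.35] rz 25.857814192535614
33.4934656550691 [[66. 63. 38. 42. 43.]
 [62. 66. 70. 63. 38.]
 [55. 59. 65. 63.  5.]
 [52. 63. 66. 64. 63.]
 [48. 58. 57. 62. 63.]]
```

View pics/s9.png

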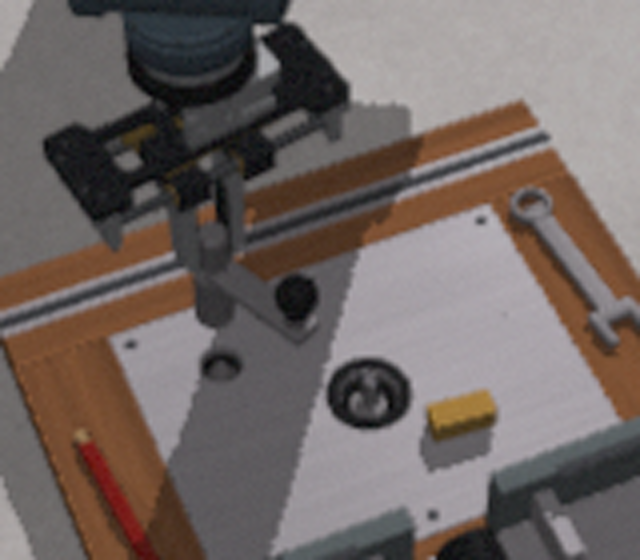

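```bash
python3 - <<'E'
from h import *
S=r.read_camera('scene')
im=S['color'][190:220,295:330].max(2)<40
k=np.argwhere(im).mean(0)[::-1]+[295,190]
hub=np.array([213/4+240-.4,240/4+130-.4])
a=ray(S,*hub,.206);b=ray(S,*k,.201);print(k,a,b,np.linalg.norm(b-a),np.degrees(np.arctan2(*(b-a)[[1,0]])))
go(.3993,-.3717,.188,-4)
E
```

```text
[313.04444444 204.82222222] [ 0.54578506 -0.02543037  0.206     ] [0.59846846 0.01698243 0.201     ] 0.06781877937936781 38.83582381327328
t 35.48 pos [529.2 -25.5 183.9] yaw 21.9 tilt 0.15 gap 20.9 F [ 0.1 -0.9 -4.7] M [-0.02  0.05 -0.03] j6 53.1 j1 -15.0
travel cm [-24.95  27.29  -0.4 ] rz 25.85248736323632
```

```bash
python3 - <<'E'
from h import *
S=shot('scene','s10'); 
cv2.imwrite('pics/z10.png',cv2.resize(S['color'][175:225,275:330,::-1],None,fx=12,fy=12,interpolation=0))
for yaw in (22,30,38):
    A=np.array([.5294,-.0255]); d=np.array([np.cos(np.radians(yaw)),np.sin(np.radians(yaw))])
    print(yaw,proj(S,[*A,.2015]),proj(S,[*(A+.07*d),.1965]),proj(S,[*(A+.081*d),.1675]))
E
```

```text
22 [291.94430118 185.631482  ] [306.37846908 205.53924046] [309.03932883 215.09502699]
30 [291.94430118 185.631482  ] [309.54737818 203.61479532] [312.64336081 212.87281168]
38 [291.94430118 185.631482  ] [312.35000198 201.36708653] [315.82547258 210.27900428]
```

View pics/z10.png

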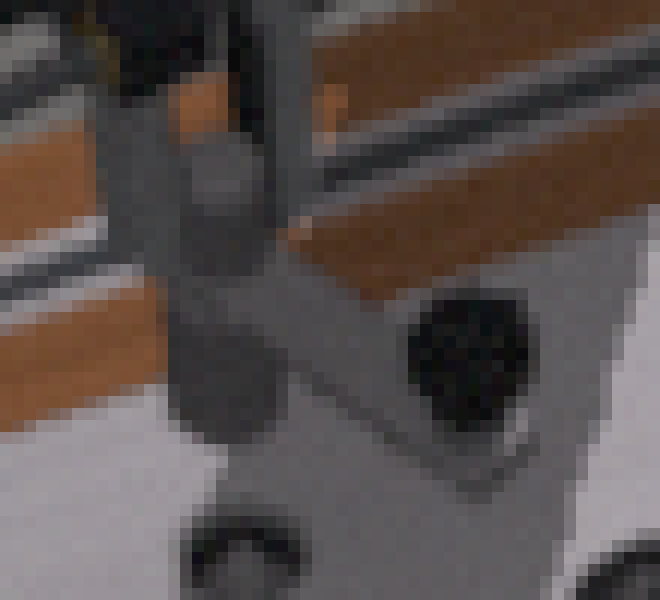

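The crank seems to sit lower and turned in the grip compared with what I predicted. Checking with depth.

```bash
python3 - <<'E'
from h import *
fs=[r.read_camera('scene') for _ in range(6)]
S=fs[0]; S['range_z']=np.median([f['range_z'] for f in fs],0); W=cloud(S)*1000
np.save('pics/W11.npy',W)
def px(x,y): return int(x/12)+275,int(y/12)+175
for n,(x,y) in dict(hubtop=(225,180),hubtop2=(210,185),hubside=(225,245),arm1=(250,290),arm2=(320,330),arm3=(370,370),armend=(400,400),knob=(470,350),sock1=(230,360),sock2=(225,430)).items():
    u,v=px(x,y); print(n,u,v,np.nanmedian(W[v-1:v+2,u-1:u+2].reshape(-1,3),0).round(1))
k=np.median(W[202:207,311:316].reshape(-1,3),0);print('knob',k)
st()
E
```

```text
hubtop 293 190 [541.2 -24.8 198.3]
hubtop2 292 190 [541.2 -27.3 198.3]
hubside 293 195 [543.6 -26.1 180.5]
arm1 295 199 [546.2 -22.1 164.2]
arm2 301 202 [557.7  -8.3 163.7]
arm3 305 205 [5.680e+02 4.000e-01 1.624e+02]
armend 308 208 [579.    6.4 162.1]
knob 314 204 [596.   19.8 200.3]
sock1 294 205 [543.7 -26.  136. ]
sock2 293 210 [541.4 -29.8 109.8]
knob [595.50869115  17.38377001 199.10487989]
t 35.83 pos [529.9 -25.7 184.3] yaw 21.9 tilt 0.07 gap 20.8 F [-0.3  0.5 -4.2] M [-0.05  0.11 -0.02] j6 53.1 j1 -15.0
```

The height is right, but the crank's yaw is about 39° while the tool's is 22°, so it turned roughly 17° in the grip. The bit height is unaffected (collet still at 33.5, top around 64). For a crank yaw of -4° I need tool yaw of about -21° (rz +43).

```bash
python3 -m inch '{"rot":[[0,0,2],[0,0,5],[0,0,9],[0,0,13],[0,0,17],[0,0,21],[0,0,25],[0,0,29],[0,0,33],[0,0,37],[0,0,41],[0,0,43]],"travel":[[-0.7,0.8,-0.2],[-2.1,2.3,-0.4],[-4.2,4.6,-0.4],[-6.7,7.3,-0.4],[-9.4,10.2,-0.4],[-12,13.1,-0.4],[-14.7,16.1,-0.4],[-17.4,19,-0.4],[-20.1,22,-0.4],[-22.3,24.4,-0.4],[-24,26.3,-0.4],[-25,27.3,-0.4]],"gripper":[1,1,1,1,1,1,1,1,1,1,1,1]}' 60;python3 -m inch '{"rot":[[0,0,0],[0,0,0],[0,0,0]],"travel":[[0,0,0],[0,0,0],[0,0,0]],"gripper":[1,1,1]}' 60; python3 -c "
from h import *
go(.3993,-.3717,.188,-21)
S=shot('scene','s12');cv2.imwrite('pics/z12.png',cv2.resize(S['color'][130:225,130:205,::-1],None,fx=6,fy=6,interpolation=0))
T=shot('top','t12');cv2.imwrite('pics/z12t.png',cv2.resize(T['color'][180:275,430:515,::-1],None,fx=6,fy=6,interpolation=0))
fs=[r.read_camera('scene') for _ in range(3)]
S['range_z']=np.median([f['range_z'] for f in fs],0); np.save('pics/W12.npy',cloud(S))"
```

```text
clock: 36.83
ee_pos: [0.3981, -0.3754, 0.1893]
eef_rot: [0.982, -0.187, 0.0, 0.001]
contact_force: [0.3, 0.4, -3.6]
finger_gap: 0.0205
clock: 37.08
ee_pos: [0.4, -0.3711, 0.1887]
eef_rot: [0.983, -0.183, -0.0, -0.001]
contact_force: [0.5, -0.6, -4.6]
finger_gap: 0.0207
t 37.08 pos [ 400.  -371.1  188.7] yaw -21.1 tilt 0.06 gap 20.7 F [ 0.5 -0.6 -4.6] M [ 0.07  0.07 -0.01] j6 56.3 j1 -54.8
travel cm [-0.04  0.08  0.07] rz -0.07323425825100571
```

View pics/z12.png

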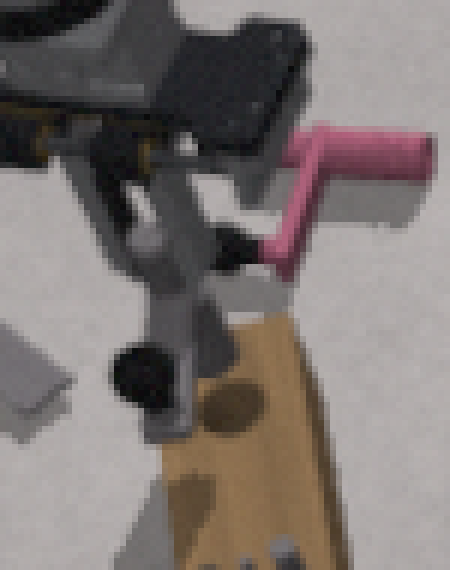

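View pics/z12t.png

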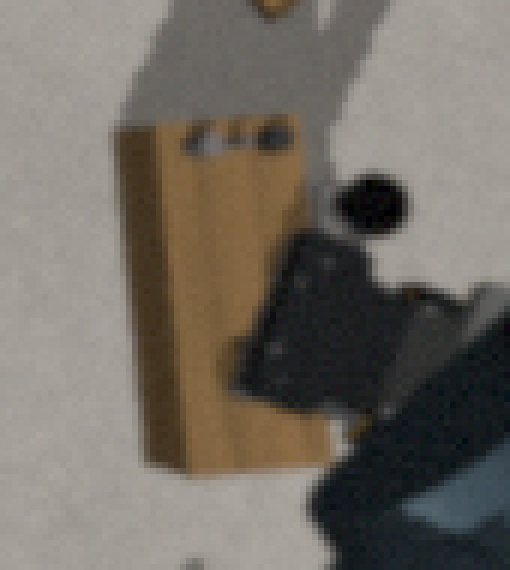

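The crank is about in place but seems tilted, knob down and mouth towards the robot; it was gripped in its lean on the screw. Measuring the tilt from depth.

```bash
python3 - <<'E'
from h import *
W=np.load('pics/W12.npy')*1000
S=load('scene12') if 0 else load('s12')
for y0 in range(176,206,2):
    v=y0; print(v,[tuple(W[v,u].round().astype(int)) for u in (155,157,159,161) if np.isfinite(W[v,u,0])])
print('socket')
for v in range(182,194,2): print(v,[tuple(W[v,u].round().astype(int)) for u in (163,164,165,166,167)])
E
```

```text
176 [(np.int64(414), np.int64(-377), np.int64(184)), (np.int64(417), np.int64(-371), np.int64(186)), (np.int64(415), np.int64(-367), np.int64(182)), (np.int64(416), np.int64(-362), np.int64(183))]
178 [(np.int64(411), np.int64(-380), np.int64(173)), (np.int64(416), np.int64(-374), np.int64(177)), (np.int64(414), np.int64(-370), np.int64(173)), (np.int64(412), np.int64(-365), np.int64(170))]
180 [(np.int64(416), np.int64(-381), np.int64(170)), (np.int64(418), np.int64(-375), np.int64(171)), (np.int64(420), np.int64(-370), np.int64(172)), (np.int64(420), np.int64(-365), np.int64(172))]
182 [(np.int64(423), np.int64(-381), np.int64(170)), (np.int64(424), np.int64(-375), np.int64(170)), (np.int64(426), np.int64(-370), np.int64(172)), (np.int64(428), np.int64(-365), np.int64(172))]
184 [(np.int64(427), np.int64(-382), np.int64(167)), (np.int64(430), np.int64(-376), np.int64(169)), (np.int64(430), np.int64(-371), np.int64(168)), (np.int64(432), np.int64(-365), np.int64(169))]
186 [(np.int64(434), np.int64(-382), np.int64(167)), (np.int64(438), np.int64(-375), np.int64(171)), (np.int64(437)
[... 2625 characters left out ...]
0), np.int64(132)), (np.int64(414), np.int64(-368), np.int64(129)), (np.int64(411), np.int64(-366), np.int64(125)), (np.int64(411), np.int64(-364), np.int64(124)), (np.int64(411), np.int64(-361), np.int64(123))]
190 [(np.int64(413), np.int64(-373), np.int64(119)), (np.int64(414), np.int64(-370), np.int64(121)), (np.int64(414), np.int64(-368), np.int64(119)), (np.int64(413), np.int64(-365), np.int64(118)), (np.int64(413), np.int64(-363), np.int64(117))]
192 [(np.int64(413), np.int64(-376), np.int64(111)), (np.int64(414), np.int64(-373), np.int64(111)), (np.int64(413), np.int64(-370), np.int64(110)), (np.int64(413), np.int64(-368), np.int64(108)), (np.int64(378), np.int64(-376), np.int64(65))]
```

The arm tilts 3.6° knob-down. I'll rotate the tool to level it, which moves the mouth about +5 mm in x, and shift to compensate.

```bash
python3 -m inch '{"rot":[[0.5,1.7,0],[1,3.4,0],[1,3.4,0],[1,3.4,0],[1,3.4,0]],"travel":[[-0.15,0.08,0],[-0.31,0.16,0],[-0.31,0.16,0],[-0.31,0.16,0],[-0.31,0.16,0]],"gripper":[1,1,1,1,1]}' 60; python3 - <<'E'
from h import *
st()
fs=[r.read_camera('scene') for _ in range(6)]
S=fs[0]; S['range_z']=np.median([f['range_z'] for f in fs],0); W=cloud(S)*1000
cv2.imwrite('pics/z13.png',cv2.resize(np.hstack([S['color'][140:220,135:200,::-1],load('scene2')['color'][140:220,135:200,::-1]]),None,fx=6,fy=6,interpolation=0))
# arm top plane fit
m=(W[...,0]>415)&(W[...,0]<490)&(W[...,1]<-355)&(W[...,1]>-390)&(W[...,2]>155)&(W[...,2]<182); P=W[m]
A=np.c_[P[:,:2],np.ones(len(P))]
for _ in range(8):
    c=np.linalg.lstsq(A,P[:,2],rcond=None)[0]; e=P[:,2]-A@c; k=abs(e)<3; A,P=A[k],P[k]
print(len(P),c,'slope deg',np.degrees(c[:2]),'z mid',c@[440,-374,1])
E
```

```text
clock: 37.75
ee_pos: [0.3965, -0.3724, 0.1891]
eef_rot: [0.983, -0.183, 0.031, -0.003]
contact_force: [-0.1, -0.1, -3.0]
finger_gap: 0.0207
t 37.75 pos [ 396.5 -372.4  189.1] yaw -21.2 tilt 3.52 gap 20.7 F [-0.1 -0.1 -3. ] M [ 0.1   0.15 -0.02] j6 53.6 j1 -56.5
103 [-6.70484583e-03 -1.99455841e-02  1.66547128e+02] slope deg [-0.38415937 -1.14279779] z mid 171.05664476511754
```

View pics/z13.png

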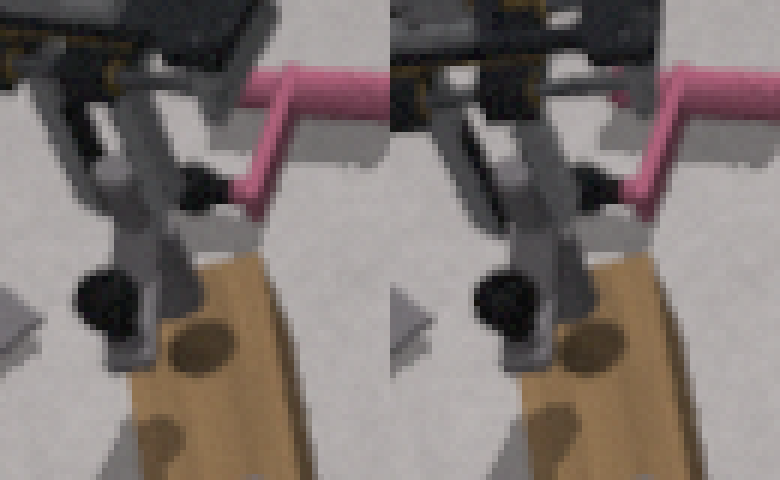

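It now looks almost the same as the picture taken just after lifting it out: knob, arm end and mouth are within 1 px, about 2 mm towards -y. I'll correct that and descend, allowing for the tool's tilt.

```bash
python3 - <<'E'
from h import *
go(.3965,-.3704,.1891);go(.3965,-.3704,.153);go(.3965,-.3704,.0945)
E
```

```text
t 38.05 pos [ 396.5 -372.5  188.9] yaw -21.2 tilt 3.53 gap 20.5 F [-0.5 -0.6 -4.4] M [ 0.02  0.18 -0.06] j6 53.6 j1 -56.6
travel cm [-0.08 -0.2  -0.02] rz None
t 38.05 pos [ 396.5 -372.5  188.9] yaw -21.2 tilt 3.53 gap 20.5 F [-0.5 -0.6 -4.4] M [ 0.02  0.18 -0.06] j6 53.6 j1 -56.6
travel cm [-0.29 -0.14  3.58] rz None
t 38.05 pos [ 396.5 -372.5  188.9] yaw -21.2 tilt 3.53 gap 20.5 F [-0.5 -0.6 -4.4] M [ 0.02  0.18 -0.06] j6 53.6 j1 -56.6
travel cm [-0.63 -0.04  9.42] rz None
```

```bash
python3 -m inch '{"rot":[[0,0,0],[0,0,0],[0,0,0],[0,0,0],[0,0,0]],"travel":[[-0.1,-0.2,0.5],[-0.2,-0.17,1.8],[-0.27,-0.15,3],[-0.3,-0.14,3.6],[-0.3,-0.14,3.6]],"gripper":[1,1,1,1,1]}' 60; python3 - <<'E'
from h import *
st()
S=shot('scene','s14')
cv2.imwrite('pics/z14.png',cv2.resize(S['color'][150:220,135:200,::-1],None,fx=8,fy=8,interpolation=0))
E
```

```text
clock: 38.47
ee_pos: [0.3954, -0.369, 0.1503]
eef_rot: [0.983, -0.183, 0.029, -0.005]
contact_force: [0.2, -1.0, -4.1]
finger_gap: 0.0207
t 38.47 pos [ 395.4 -369.   150.3] yaw -21.2 tilt 3.38 gap 20.7 F [ 0.2 -1.  -4.1] M [0.09 0.18 0.  ] j6 53.5 j1 -56.4
```

View pics/z14.png

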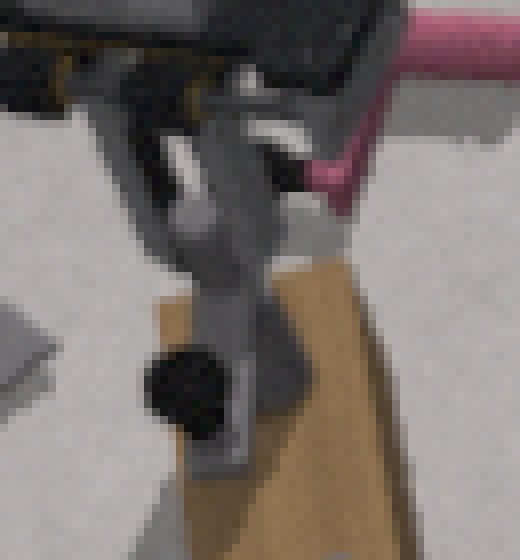

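```bash
python3 -m inch '{"rot":[[0,0,0],[0,0,0]],"travel":[[0,0.05,0],[0,0.05,0]],"gripper":[1,1]}' 60; python3 - <<'E'
from h import *
go(.3965,-.3705,.145);go(.3965,-.3705,.0945)
E
```

```text
clock: 38.68
ee_pos: [0.3964, -0.3714, 0.1536]
eef_rot: [0.983, -0.183, 0.031, -0.003]
contact_force: [0.4, -0.5, -1.9]
finger_gap: 0.0206
t 38.68 pos [ 396.4 -371.4  153.6] yaw -21.2 tilt 3.59 gap 20.6 F [ 0.4 -0.5 -1.9] M [ 0.1   0.17 -0.03] j6 53.5 j1 -56.5
travel cm [-0.07 -0.07  0.86] rz None
t 38.68 pos [ 396.4 -371.4  153.6] yaw -21.2 tilt 3.59 gap 20.6 F [ 0.4 -0.5 -1.9] M [ 0.1   0.17 -0.03] j6 53.5 j1 -56.5
travel cm [-0.38  0.01  5.9 ] rz None
```

```bash
python3 -m inch '{"rot":[[0,0,0],[0,0,0],[0,0,0],[0,0,0]],"travel":[[-0.02,0,0.4],[-0.05,0.01,0.8],[-0.07,0.02,1.2],[-0.07,0.02,1.2]],"gripper":[1,1,1,1]}' 60 >/dev/null; python3 - <<'E'
from h import *
st()
E
python3 -m inch '{"rot":[[0,0,0],[0,0,0],[0,0,0],[0,0,0]],"travel":[[-0.02,0,0.3],[-0.04,0.01,0.6],[-0.05,0.02,0.8],[-0.05,0.02,0.8]],"gripper":[1,1,1,1]}' 60 >/dev/null; python3 - <<'E'
from h import *
st()
E
```

```text
t 39.02 pos [ 395.6 -370.2  139.6] yaw -21.2 tilt 3.47 gap 20.8 F [-1.2 -0.3 -3.9] M [ 0.13  0.15 -0.  ] j6 53.4 j1 -56.5
t 39.35 pos [ 395.8 -370.6  132.2] yaw -21.2 tilt 3.50 gap 20.6 F [ 0.  -1.  -3.4] M [ 0.09  0.2  -0.  ] j6 53.3 j1 -56.5
```

It is inside the hole (mouth about 53 mm) and free. Continuing.

```bash
python3 -m inch '{"rot":[[0,0,0],[0,0,0],[0,0,0],[0,0,0],[0,0,0]],"travel":[[-0.03,0.01,0.5],[-0.07,0.02,1],[-0.1,0.03,1.5],[-0.12,0.03,2],[-0.12,0.03,2]],"gripper":[1,1,1,1,1]}' 60 >/dev/null; python3 - <<'E'
from h import *
st()
E
python3 -m inch '{"rot":[[0,0,0],[0,0,0],[0,0,0],[0,0,0]],"travel":[[-0.03,0.01,0.4],[-0.06,0.02,0.8],[-0.09,0.03,1.2],[-0.09,0.03,1.2]],"gripper":[1,1,1,1]}' 60 >/dev/null; python3 - <<'E'
from h import *
st()
E
```

```text
t 39.77 pos [ 395.5 -370.   111.2] yaw -21.2 tilt 3.45 gap 20.7 F [-0.2  0.6 -4.7] M [0.07 0.21 0.04] j6 53.2 j1 -56.5
t 40.10 pos [ 395.5 -370.3   99.7] yaw -21.2 tilt 3.48 gap 20.7 F [-0.2  0.9 -3.3] M [ 0.07  0.16 -0.02] j6 53.1 j1 -56.5
```

```bash
for i in 1 2 3; do python3 -m inch '{"rot":[[0,0,0],[0,0,0]],"travel":[[-0.01,0,0.1],[-0.01,0,0.2]],"gripper":[1,1]}' 60 >/dev/null; python3 - <<'E'
from h import *
st()
E
done
```

```text
t 40.27 pos [ 396.  -371.    98.8] yaw -21.2 tilt 3.56 gap 20.9 F [ 0.  -0.2 -4.6] M [ 0.06  0.16 -0.03] j6 53.1 j1 -56.5
t 40.43 pos [ 396.  -370.9   96.9] yaw -21.2 tilt 3.56 gap 20.7 F [-0.3  0.6 -3.8] M [0.06 0.17 0.01] j6 53.1 j1 -56.5
t 40.60 pos [ 396.  -370.8   94.7] yaw -21.2 tilt 3.55 gap 20.7 F [-0.7 -0.9 -3.7] M [0.05 0.17 0.05] j6 53.0 j1 -56.5
```

```bash
for i in 1 2; do python3 -m inch '{"rot":[[0,0,0],[0,0,0]],"travel":[[-0.01,0,0.1],[-0.01,0,0.1]],"gripper":[1,1]}' 60 >/dev/null; python3 - <<'E'
from h import *
st()
E
done
```

```text
t 40.77 pos [ 396.  -370.9   94.2] yaw -21.2 tilt 3.55 gap 20.9 F [-1.7  1.2 -0.4] M [0.25 0.35 0.01] j6 53.0 j1 -56.5
t 40.93 pos [ 396.  -371.    94.1] yaw -21.2 tilt 3.53 gap 20.8 F [-5.2  3.6  6.9] M [0.77 0.71 0.09] j6 53.0 j1 -56.5
```

Contact at z 94.2, where the seat was expected. Releasing and retreating upward.

```bash
python3 -m inch '{"rot":[[0,0,0],[0,0,0],[0,0,0],[0,0,0],[0,0,0],[0,0,0],[0,0,0],[0,0,0],[0,0,0],[0,0,0],[0,0,0],[0,0,0]],"travel":[[0,0,-0.1],[0,0,-0.1],[0,0,-0.1],[0,0,-0.1],[0,0,-0.3],[0.05,0,-1],[0.15,-0.03,-2.5],[0.25,-0.05,-4.5],[0.4,-0.1,-7],[0.6,-0.15,-10],[0.8,-0.2,-13],[0.9,-0.2,-15]],"gripper":[0.75,0.6,0.5,0.4,0.4,0.4,0.4,0.4,0.4,0.4,0.4,0.4]}' 30; python3 - <<'E'
from h import *
st()
fs=[r.read_camera('scene') for _ in range(10)]
S=fs[0]; S['range_z']=np.median([f['range_z'] for f in fs],0); W=cloud(S)*1000
cv2.imwrite('pics/z15.png',np.hstack([cv2.resize(S['color'][150:250,130:210,::-1],None,fx=5,fy=5,interpolation=0),cv2.resize(load('scene0')['color'][150:250,130:210,::-1],None,fx=5,fy=5,interpolation=0)])[:,:800])
print('block',np.median(W[229:233,350:361,2]),'bit');print(W[222:227,330:335,2].round(1),'collet',np.median(W[229:232,327:330,2]))
np.save('pics/W15.npy',W)
E
```

```text
clock: 41.93
ee_pos: [0.3964, -0.3721, 0.2471]
eef_rot: [0.983, -0.183, 0.032, -0.002]
contact_force: [0.4, 0.1, 0.1]
finger_gap: 0.0565
t 41.93 pos [ 396.4 -372.1  247.1] yaw -21.2 tilt 3.72 gap 56.5 F [0.4 0.1 0.1] M [0.03 0.04 0.04] j6 53.9 j1 -56.5
block 64.02742283925774 bit
[[63.7 64.4 41.8 41.2 42.6]
 [63.3 64.5 62.3 64.  38.9]
 [59.  63.  64.  63.3 -2.2]
 [56.2 63.5 64.6 63.9 63.8]
 [49.3 56.2 59.6 63.3 60.9]] collet 32.43368690499133
```

View pics/z15.png

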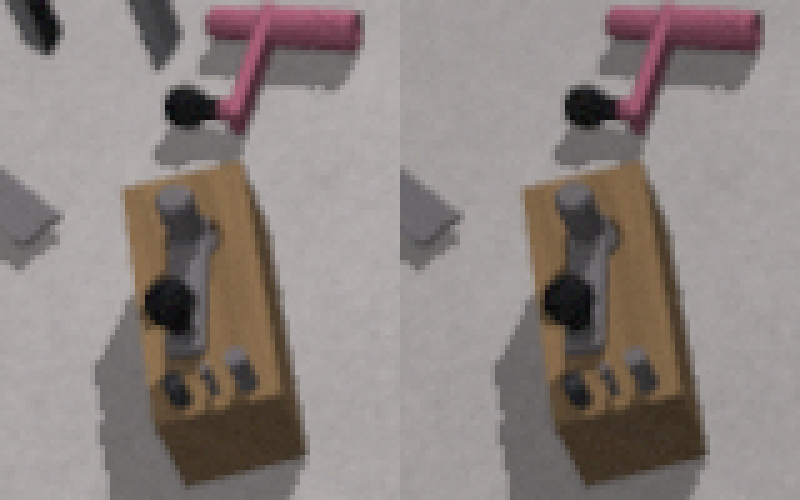

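```bash
python3 - <<'E'
from h import *
W=np.load('pics/W15.npy')
m=(W[...,0]>412)&(W[...,0]<485)&(W[...,1]<-355)&(W[...,1]>-395)&(W[...,2]>71)&(W[...,2]<84);P=W[m]
A=np.c_[P[:,:2],np.ones(len(P))]
for _ in range(8):
    c=np.linalg.lstsq(A,P[:,2],rcond=None)[0]; e=P[:,2]-A@c; k=abs(e)<3; A,P=A[k],P[k]
print(len(P),np.degrees(c[:2]),c@[440,-374,1])
T=[r.read_camera('top') for _ in range(10)]; S=T[0]; S['range_z']=np.median([f['range_z'] for f in T],0); V=cloud(S)*1000
print('top block',np.median(V[160:164,295:305,2]),'collet',np.median(V[178:180,316:322,2]));print(V[173:178,317:322,2].round(1))
cv2.imwrite('pics/t15.png',S['color'][:,:,::-1]); st()
E
```

```text
99 [-0.65042142 -1.59703138] 76.2660119232091
top block 65.25507239832179 collet 34.36053296489606
[[33.9 66.2 35.1 34.4 34.5]
 [34.  64.8 65.7 64.8 35.7]
 [33.7 64.3 64.1 65.7 34.3]
 [32.6 65.6 65.3 64.4 36. ]
 [33.4 38.2 53.3 66.2 65.8]]
t 42.93 pos [ 395.8 -371.3  243. ] yaw -21.2 tilt 3.55 gap 56.0 F [-0.7 -0.8  0. ] M [ 0.01  0.08 -0.01] j6 53.9 j1 -56.5
```

View pics/t15.png

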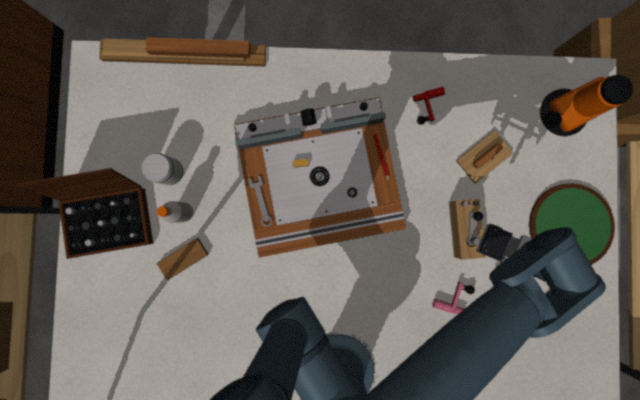

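Everything else is where it was. The crank's arm lies at 76–77 mm on the rack, level within about 1.7°. The bit reads 65.2 against 65.3 for the block (top camera), and the robot touches nothing. Handing in.

```bash
python3 -c "
from plant import r
print(r.sign_off())"
```

```text
the job is handed in; nothing more can be done
None
```

The bit is wound up level with the brass block and the crank is back in its rack hole. I handed the job in at about 43 s; it reports no verdict.

**What I did:** I took the crank from the rack, lowered it through the plate hole until it touched the screw with about 13 N, and turned it clockwise by about 43° or less. It then dropped 24 mm onto the square. I wound the bit up in three strokes by gripping the hub, two regrasps in between, then lifted the crank off and stood it back in its hole.

**Last checks:**
- **Bit height:** the scene camera read the bit at about 63.8 mm against 64.0 mm for the block. The top camera read about 65.2 mm against 65.3 mm. The depth readings are noisy by about 1 mm per pixel.
- **Crank:** its arm lies on the rack block at 76–77 mm and level within about 2°, the same as in the first picture. The gripper is open and about 15 cm above it.
- **Other things:** the block, spanner, pencil and the rest look unmoved. I judged that by eye from the pictures, not by measuring.

**What disagreed:**
- In the first winding stroke the hub sat about 3 mm off the tool's axis. That put up to about 11 N of side force on the wrist until I re-centred. I could not read the contact force on the screw itself.
- After lifting off, the crank had turned about 17° and tilted about 3.6° in the grip. I corrected both before putting it back in the rack.

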